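Pack the signal tower into the spares case and shut the lid

ROBOT

A 6-joint arm with a two-finger parallel gripper is mounted at the origin on the work surface. World frame = base frame: x ahead of the robot, y to its left, z up, the work surface at z = 0. Lengths are in m, angles in rad, forces in N, time in s.
With the tool pointing down it reaches from about 0.3 to 0.775 m from the base axis. Payload 14.6 kg.
Tool frame: the origin (TCP) lies on the front face of the gripper's body, between the roots of the fingers; the fingertips stand 97 mm ahead of it and the grasp point (between the pads) lies 78 mm ahead of it; z points along the fingers, x is the direction in which the jaws open and shut, and the axes are right-handed (so a half turn about z gives the same grasp; the last joint's range is limited). The gripper opens to 94 mm and grips with 3 to 60 N. Pads are 16 mm wide; open, the fingers measure 119 mm over their backs; the gripper's body (75 mm by 177 mm) begins 78 mm behind the grasp point.
Start: joints at [-1.36, 0.3, 1.521, -0, 1.321, -0.067], TCP at [0.151, -0.529, 0.303] pointing down, gripper open.
Joint ranges: [-3.03, 3.03], [-0.79, 2.21], [0.23, 2.52], [-1.04, 4.18], [0, 3.07], [-2.55, 2.55]. Speed limits (rad/s): [2.22, 2.22, 2.57, 3.14, 3.14, 3.14].

INTERFACE

Orientations are given as [roll, pitch, yaw] about the fixed x, y, z axes, in that order (R = Rz(yaw) Ry(pitch) Rx(roll)).
In Python, from station import sensors, camera, ctrl gives the robot as it stands.
- The arm moves only by the tool move_arm, never from a script. Its argument "rows" is text: rows parted by semicolons, each of 6 numbers parted by spaces: the shift along the tool's x, y, z in mm, then the turn, a rotation vector about the tool's x, y, z in rad. In form: x y z wx wy wz; .... A call has 1 to 20 rows; each row shifts and turns the pose as measured when the row begins, along the tool's axes as they then stand; what a row does not reach is not made up. A row lasts 1/8 s, in which the tool goes at most 62.5 mm and 10.7 degrees, less where a joint would pass 70% of its speed; a pose out of reach is approached as far as the arm can. A call with a gripper value outside its range is refused whole. "grip" is the opening, from -1 (shut) to 1 (fully open), set as the call begins (left out, the last holds). The fingers move at their own pace and stop on an object; "newtons" is the grip in N (left out, the last holds). Time passes only in rows, so rows that do not move let the fingers close. It gives the time, the measured TCP pose, the force and the opening at its end, in the units of the state.
- sensors.get_obs(): the state, without advancing time (a new reading comes with each control period).
- camera(name): name is "side" or "top" or "wrist"; returns a dict with "color" (480x640x3 uint8, blue, green, red), "z_map" (480x640 float32, m along the optical axis (not along the pixel's ray), 0 where there is no reading), "mtx" (3x3 intrinsics, pixels), "distortion" ([k1, k2, p1, p2, k3] as OpenCV has them; the pictures are not rectified), "position" and "attitude" of the camera in the world; the wrist camera has in their place "hand_eye" (4x4, takes a point from camera to tool coordinates, whose origin is the TCP and whose axes are the tool frame's). Camera axes: x right, y down, z forward; pixel columns grow to the right and rows downward; lengths in m; the calibration is good to about 2 mm. A picture is of the moment at which its call begins: read the wrist's pose just before it.
- ctrl.hand_in(): hands the job in, once; it reports no verdict.
The state is a dict: "time_s": time; "qpos": joint angles; "joint_vel": joint speeds; "tau": joint torques, N m; "ee_pos": TCP position; "eef_rot": TCP orientation; "force": force on the tool from outside, world axes, zero at the start; "moment": the same for the moment, N m; "grip_width": finger opening in m.
Only numpy, scipy, OpenCV 4.12 (cv2) and the standard library are available. Lean on these libraries where they do the work, as an engineer would, in place of code of your own. Each camera call takes 0.05 s, during which the arm holds its last target.

TASK

Pack the three-colour signal tower into the open blue spares case, lying down next to the black drive module that is already in there (move the module over to make room, and leave it flat on the case floor), then close the lid fully. Leave the other things on the bench where they are.

Things in the scene. Friction and masses are not known exactly. Their poses are not given: they have to be found in the camera images.
- case: blue steel case fixed to the bench, open on top; outside 195 (x) x 137 (y) x 80 mm tall, walls and floor 5 mm: inside 185 x 127, 75 deep. Origin: centre of its underside; x points from the front wall (robot side) to the hinge wall, z up. The tower fits beside the module only if the module lies square along x against a side (y) wall; 5 mm is then left over in y
- lid (a joint): lid, a 6 mm plate of 195 x 137 mm hinged about y on the far wall's top edge (x = 97.5, z = 80 mm in the case's frame); 0 = shut flat on the rim, grows as it opens, 1.57 = upright, 1.85 = limit. Stiff hinge (0.5 N m friction): it stays at any angle and must be pushed all the way, a few newtons at its front edge
- lid_edge (a point): middle of the lid's front edge on its outer (upper, when shut) face, 195 mm from the hinge line; a steel tab 50 mm wide and 6 mm thick sticks out 18 mm farther
- tower: signal tower, standing upright on the bench at the start: round grey base 58 mm across, 30 tall; above it a round column 50 mm across with green, yellow and red segments and a grey cap; 135 mm tall in all, about 0.35 kg. Origin: centre of the base's underside, z along the column to the cap. Too tall to stand in the case
- tower_mid (a point): point on the tower's axis halfway along it, 67.5 mm from either end
- module: black drive module, loose in the case, flat on its floor but askew near the middle: 110 (x) x 64 (y) x 44 mm tall, with a green block centred on top, 25 (x) x 50 (y) x 24 mm tall, which serves as a grip (its top 68 mm above the module's underside). About 0.5 kg. Origin: centre of its underside, z up
- flask: a plain steel drinking flask, 64 mm across and 150 mm tall, standing; origin at the centre of its underside
- screwdriver: a screwdriver 200 mm long lying on the bench; origin at its underside
- pliers: yellow-handled pliers about 160 mm long lying on the bench; origin at its underside
- contactor: a white and grey contactor block, 75 x 45 x 78 mm; origin at the centre of its underside
- multimeter: an orange hand meter lying flat, 160 x 80 x 41 mm; origin at the centre of its underside
- stopbox: a yellow box with a red mushroom button, 70 x 70 mm and 82 mm tall; origin at the centre of its underside
Things that resemble listed ones, but are neither listed nor needed, are in the scene too. What is shaped like the tower but purple is not meant.

How it is judged:
On the way:
1. the tower lies in the case, beside the module (x of tower_mid in the frame of case between -0.04 and 0.04 m and y of tower_mid in the frame of case between -0.0635 and 0.0635 m and z of tower_mid in the frame of case between 0.015 and 0.05 m and angle between tower's own z axis and vertical between 1.4 and 1.74 rad and x of module in the frame of case between -0.06 and 0.06 m and y of module in the frame of case between -0.0635 and 0.0635 m and z of module in the frame of case between -0.005 and 0.012 m and angle between module's own z axis and vertical below 0.12 rad), for 0.2 s.
At the end, for the whole second after the job is handed in: Lid shut (within 0.035 rad, 7 mm at its front edge); tower lying within the case (axis within 0.17 rad of level, its middle 15 to 50 mm above the case's underside); module flat on the case floor (underside within 7 mm of it, tilt under 0.12 rad); both at rest (all of step 1 and value of joint lid below 0.035 rad and linear speed of each of tower, module below 0.02 m/s); the robot touches nothing.
It fails at once if another thing on the bench was moved by more than 40 mm (distance of any of flask, screwdriver, pliers, contactor, multimeter, stopbox from where it was at the start of the episode above 0.04 m).
It also fails if it takes over 72 s, if anything falls off the work surface, if the arm or the gripper's body presses on something with over 40 N, if the wrist force passes 120 N, or if a joint passes its speed limit or range.

## Working session

There is one attempt and no reset: what is moved stays moved. The work goes in short steps, Python scripts to look and compute and a tool call to move; the robot and the scene stay as the last step left them, time stands still between calls to the robot, and variables do not carry over. Pictures are saved under pics/ and viewed, and the job is handed in when it is done.

Besides the shell and the picture viewer there is one more tool, called after ">>>" as name(argument=value, ...) on one line, values as JSON. move_arm: Moves the arm, as the interface text tells. Its arguments: {"type":"object","properties":{"rows":{"type":"string"},"grip":{"type":"number"},"newtons":{"type":"number"}},"required":["rows"]}

```bash
ls; mkdir -p pics
cat > h.py <<'E'
import numpy as np, cv2
from scipy.spatial.transform import Rotation as R
from station import sensors, camera, ctrl
def pose():
    o=sensors.get_obs(); return np.array(o['ee_pos']),o['eef_rot'],o
def cam(name):
    p,e,o=pose(); c=camera(name)
    if name=='wrist':
        T=np.eye(4);T[:3,:3]=R.from_euler('xyz',e).as_matrix();T[:3,3]=p
        M=T@np.array(c['hand_eye'])
        c['Rw'],c['pw']=M[:3,:3],M[:3,3]
    else:
        a=np.array(c['attitude']); c['pw']=np.array(c['position'])
        c['Rw']=a if a.shape==(3,3) else R.from_euler('xyz',a).as_matrix()
    return c
def cloud(c):
    h,w=c['z_map'].shape
    u,v=np.meshgrid(np.arange(w),np.arange(h))
    pt=cv2.undistortPoints(np.stack([u,v],-1).reshape(-1,1,2).astype(np.float64),np.array(c['mtx']),np.array(c['distortion'])).reshape(h,w,2)
    z=c['z_map'][...,None]
    P=np.concatenate([pt*z,z],-1)
    P=P@c['Rw'].T+c['pw']; P[c['z_map']==0]=np.nan
    return P
E
python3 - <<'E'
from h import *
p,e,o=pose();print(o)
for n in ['side','top','wrist']:
    c=cam(n);cv2.imwrite(f'pics/{n}0.png',c['color']);print(n,c['mtx'],c['pw'],c.get('attitude'),c['distortion'])
    np.savez(f'{n}0.npz',P=cloud(c),color=c['color'])
E
```

```text
pics
{'time_s': 0.0, 'qpos': array([-1.35958588e+00,  3.00477515e-01,  1.52156701e+00,  1.58149146e-05,
        1.32071510e+00, -6.65928508e-02]), 'joint_vel': array([-3.44404311e-04, -1.07786024e-05, -1.21016348e-03, -2.03422209e-04,
        8.35657834e-04, -1.32824400e-03]), 'tau': array([-2.37824388e-04, -5.31808591e+01, -3.52733552e+01,  7.07170973e-02,
        2.43041979e-02, -1.18506209e-04]), 'ee_pos': array([ 0.15080651, -0.52876699,  0.3020887 ]), 'eef_rot': array([-3.14149972e+00,  1.16335912e-03, -1.29299690e+00]), 'force': array([-0.03915487,  0.43886904,  0.1130756 ]), 'moment': array([ 0.00921679, -0.04268832, -0.06722309]), 'grip_width': 0.09419585270687203}
side [[533.45023886   0.         326.09527599]
 [  0.         533.45023886 240.2986807 ]
 [  0.           0.           1.        ]] [0.23028418 0.73970809 0.81815984] [-2.31603023e+00  6.08893728e-04 -2.79418013e+00] [-0.11446819  0.          0.          0.          0.        ]
top [[510.15449316   0.         320.52050111]
 [  0.         510.15449316 229.31821903]
 [  0.           0.           1.        ]] [ 0.33298326 -0.01105378  1.38161658] [-3.00828510e+00 -1.25352763e-03 -1.55100479e+00] [-0.02511767  0.          0.          0.          0.        ]
wrist [[386.66915363   0.         313.94104547]
 [  0.         386.66915363 238.00335548]
 [  0.           0.           1.        ]] [ 0.22010206 -0.50904648  0.38463688] None [-0.05660938  0.          0.          0.          0.        ]
```

View pics/side0.png

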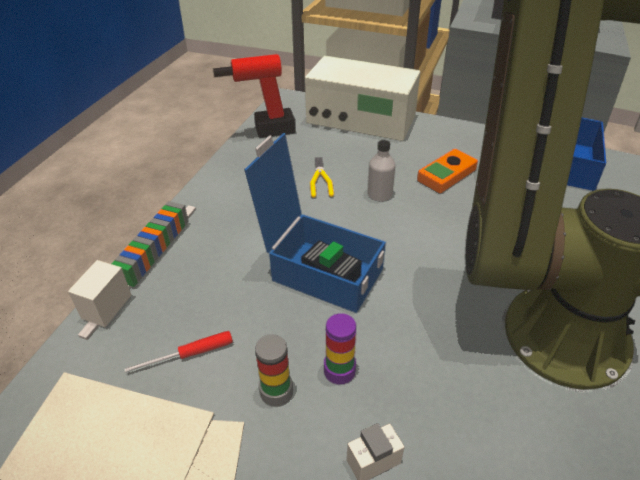

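View pics/top0.png

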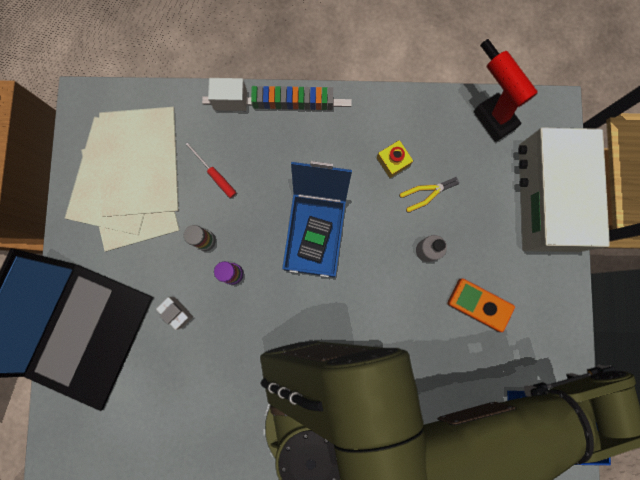

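View pics/wrist0.png

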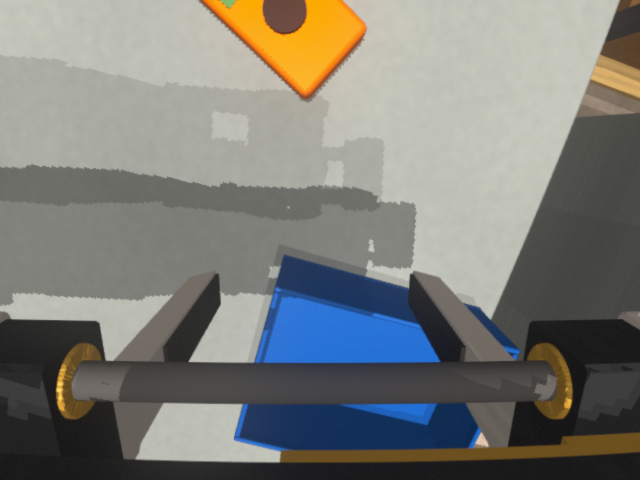

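The candidates for the tower are the grey-capped column (side 272,370; top 198,238) and the purple-capped one (side 341,348; top 228,272). The grey base and cap with green, yellow and red segments fit the description, so the first one is meant. I'll confirm it in a crop and measure.

Run:
```python
from h import *
s=np.load('side0.npz');t=np.load('top0.npz')
a=cv2.resize(s['color'][310:410,230:390],None,fx=3,fy=3,interpolation=cv2.INTER_CUBIC)
b=cv2.resize(t['color'][150:290,170:360],None,fx=3,fy=3,interpolation=cv2.INTER_CUBIC)
a=cv2.resize(a,(480,300));b=cv2.resize(b,(570,420))
im=np.zeros((420+0,800,3),np.uint8);im[:420,:480]=b[:, :480];im[:200,480:800]=cv2.resize(a,(320,200));cv2.imwrite('pics/crop1.png',im)
def hsv(x):return cv2.cvtColor(x['color'],cv2.COLOR_BGR2HSV)
for n,d in(('top',t),('side',s)):
    P=d['P'];H=hsv(d)
    # tower: cluster points above table near tower
    z=P[...,2]
    u0,u1,v0,v1=(175,222,215,260) if n=='top' else (245,300,330,410)
    m=np.zeros(z.shape,bool);m[v0:v1,u0:u1]=1
    m&=(z>0.02)
    q=P[m];print(n,'tower ztop',np.nanmax(q[:,2]),np.nanpercentile(q[:,2],90))
    c=q[q[:,2]>0.128];print(' cap',len(c),c.mean(0) if len(c) else '',c.min(0),c.max(0))
    if n=='top':
        cap=((m&(z>0.128)).astype(np.uint8));k=cv2.findContours(cap,0,1)[0];k=max(k,key=len);print(cv2.minEnclosingCircle(P[k[:,0,1],k[:,0,0],:2].astype(np.float32)))
    # green block
    u0,u1,v0,v1=(285,350,205,280) if n=='top' else (270,390,215,305)
    m=np.zeros(z.shape,bool);m[v0:v1,u0:u1]=1
    g=m&(H[...,0]>45)&(H[...,0]<80)&(H[...,1]>120)&(H[...,2]>60)
    q=P[g&(z>0.06)];print(' green',len(q),q.mean(0),np.median(q[:,2]),cv2.minAreaRect(q[:,:2].astype(np.float32)))
    k=m&(z>0.04)&(z<0.056)&(H[...,1]<110);q=P[k];print(' module',len(q),np.median(q[:,2]),cv2.minAreaRect(q[:,:2].astype(np.float32)))
    r=m&(z>0.074)&(z<0.088)&(H[...,0]>95)&(H[...,0]<130);q=P[r];print(' rim',len(q),np.median(q[:,2]),cv2.minAreaRect(q[:,:2].astype(np.float32)))
    L=np.zeros(z.shape,bool)
    if n=='top': L[155:215,285:360]=1
    else: L[130:255,245:305]=1
    L&=(z>0.1)
    q=P[L];i=np.nanargmax(q[:,2]);print(' lid',len(q),q.min(0),q.max(0),q[i])
```

```text
top tower ztop 0.14203490587482515 0.13725147931948078
 cap 320 [0.48057494 0.30434281 0.13506324] [0.45735115 0.27976085 0.12807101] [0.50508621 0.33094025 0.14203491]
((0.48065856099128723, 0.305266797542572), 0.025968609377741814)
 green 182 [0.48685    0.00591128 0.07302925] 0.07302543931522232 ((0.48695671558380127, 0.005913091823458672), (0.04938435181975365, 0.024750960990786552), 75.09761810302734)
 module 798 0.049081584306715165 ((0.48718342185020447, 0.013250846415758133), (0.11994656175374985, 0.19346831738948822), 85.30677795410156)
 rim 361 0.07991995836522969 ((0.48832058906555176, 0.008461207151412964), (0.13728110492229462, 0.1850810945034027), 83.1556625366211)
 lid 1778 [ 0.58539184 -0.07528444  0.10038513] [0.63271718 0.06310954 0.29611786] [ 0.62251388 -0.00554609  0.29611786]
side tower ztop 0.13921893897665238 0.13631158339151445
 cap 727 [0.47992864 0.3053876  0.13519373] [0.45612098 0.27784428 0.12806913] [0.50605753 0.32911519 0.13921894]
 green 304 [0.48462751 0.00882872 0.07064869] 0.07211035056329917 ((0.48550233244895935, 0.005080284550786018), (0.0519392155110836, 0.027599705383181572), 72.77954864501953)
 module 1027 0.04891280862152203 ((0.49098607897758484, 0.007846608757972717), (0.12408550828695297, 0.20609407126903534), 86.04528045654297)
 rim 1026 0.07892985752162412 ((0.49356716871261597, 0.005131781101226807), (0.14269842207431793, 0.19966134428977966), 83.21721649169922)
 lid 3813 [ 0.5834077  -0.0787833   0.10003174] [0.6328337  0.06386401 0.29201184] [ 0.62394426 -0.00283696  0.29201184]
```

View pics/crop1.png

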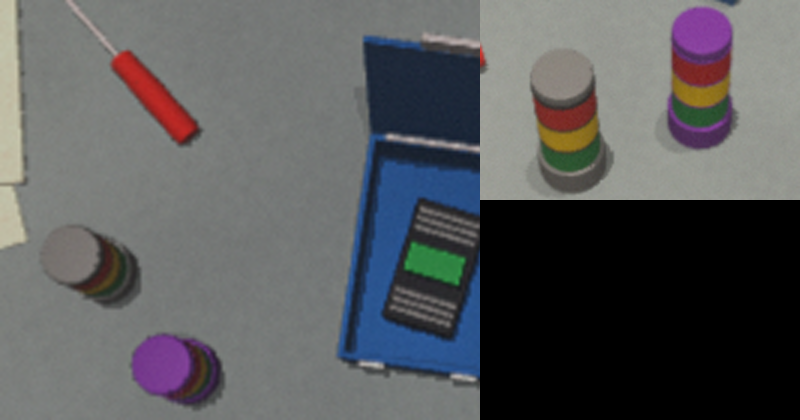

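Crop 1 confirms it: the grey-capped, grey-based column with green, yellow and red segments (top 198,238) is the tower, and the purple one is a decoy. Next I refine the case pose and list the neighbours.

Run:
```python
from h import *
for n in('top','side'):
    d=np.load(n+'0.npz');P=d['P'];H=cv2.cvtColor(d['color'],cv2.COLOR_BGR2HSV)
    u0,u1,v0,v1=(278,360,190,285) if n=='top' else (262,395,205,312)
    z=P[...,2];m=np.zeros(z.shape,bool);m[v0:v1,u0:u1]=1
    r=m&(z>0.076)&(z<0.084)&(H[...,0]>95)&(H[...,0]<130)
    q=P[r][:,:2]
    c0=np.array([.4933,.0079]);
    for yaw in(-6.84,-6.0,-7.5):
        a=np.radians(yaw);Rm=np.array([[np.cos(a),-np.sin(a)],[np.sin(a),np.cos(a)]])
        l=(q-c0)@Rm
        f=l[l[:,0]<-.085];lf=l[(l[:,1]>.055)&(abs(l[:,0])<.08)];rt=l[(l[:,1]<-.055)&(abs(l[:,0])<.08)]
        print(n,yaw,len(f),len(lf),len(rt),'front x',np.percentile(f[:,0],[3,50,97]).round(4),'L',np.percentile(lf[:,1],[3,50,97]).round(4),'R',np.percentile(rt[:,1],[3,50,97]).round(4),'slopes',[np.polyfit(k[:,0],k[:,1],1)[0].round(4) for k in(lf,rt)],np.polyfit(f[:,1],f[:,0],1)[0].round(4))
    a=np.radians(-6.84);Rm=np.array([[np.cos(a),-np.sin(a)],[np.sin(a),np.cos(a)]])
    L=m*0;L[(130 if n=='side' else 155):255,245:360]=1
    q=P[(L>0)&(z>.1)&(z<.32)&(H[...,0]>95)&(H[...,0]<130)];l=(q[:,:2]-c0)@Rm
    print('lid plane x vs z',np.polyfit(q[:,2],l[:,0],1),np.arctan(np.polyfit(q[:,2],l[:,0],1)[0]))
# neighbours from top
d=np.load('top0.npz');P=d['P']
for nm,(u,v) in dict(purple=(228,272),flask=(432,248),screw=(232,194),stop=(396,157),pliers=(420,200),contactor=(172,313),meter=(480,305)).items(): print(nm,P[v,u].round(3))
```

```text
top -6.84 111 116 104 front x [-0.0974 -0.0947 -0.0874] L [0.0632 0.0657 0.0682] R [-0.0685 -0.066  -0.0638] slopes [np.float64(0.0015), np.float64(0.0012)] 0.0042
top -6.0 110 116 102 front x [-0.0979 -0.0947 -0.0875] L [0.0628 0.0658 0.0687] R [-0.069  -0.0662 -0.0635] slopes [np.float64(-0.0137), np.float64(-0.0142)] 0.0098
top -7.5 110 115 102 front x [-0.0975 -0.0947 -0.0873] L [0.0629 0.0658 0.0686] R [-0.069  -0.0661 -0.0634] slopes [np.float64(0.0123), np.float64(0.0131)] -0.0044
lid plane x vs z [0.16118266 0.08441417] 0.15980818856277101
side -6.84 188 254 216 front x [-0.0988 -0.0957 -0.0866] L [0.0607 0.0647 0.068 ] R [-0.0718 -0.0668 -0.0632] slopes [np.float64(-0.0), np.float64(-0.001)] 0.0018
side -6.0 187 255 215 front x [-0.0992 -0.0957 -0.0873] L [0.0606 0.0646 0.0682] R [-0.0722 -0.0669 -0.0632] slopes [np.float64(-0.0135), np.float64(-0.0165)] 0.0108
side -7.5 187 252 215 front x [-0.099  -0.0958 -0.0865] L [0.0603 0.0647 0.068 ] R [-0.072  -0.0667 -0.0631] slopes [np.float64(0.0112), np.float64(0.0103)] -0.0039
lid plane x vs z [0.16189288 0.08385412] 0.16050034268043614
purple [0.391 0.214 0.135]
flask [ 0.461 -0.287  0.122]
screw [0.607 0.233 0.025]
stop [ 0.707 -0.206  0.067]
pliers [ 0.605 -0.281  0.003]
contactor [0.287 0.361 0.08 ]
meter [ 0.322 -0.431  0.033]
```

```bash
cat >> h.py <<'E'
from scipy.spatial.transform import Slerp
C0=np.array([.4930,.0078]);CY=-.119
def case2w(x,y,z=0):
    c,s=np.cos(CY),np.sin(CY);return np.array([C0[0]+c*x-s*y,C0[1]+s*x+c*y,z])
def w2case(p):
    c,s=np.cos(CY),np.sin(CY);d=np.asarray(p)[:2]-C0;return np.array([c*d[0]+s*d[1],-s*d[0]+c*d[1]])
def plan(pos,rpy,n=None,vmax=50,wmax=.16):
    p,e,o=pose();A=R.from_euler('xyz',e);B=R.from_euler('xyz',rpy)
    pos=np.array(pos);ang=(A.inv()*B).magnitude();d=np.linalg.norm(pos-p)*1000
    if n is None:n=max(1,int(np.ceil(max(d/vmax,ang/wmax))))
    S=Slerp([0,1],R.concatenate([A,B]));out=[]
    for i in range(n):
        Ra=S(i/n);Rb=S((i+1)/n);t=Ra.inv().apply((pos-p)/n)*1000;w=(Ra.inv()*Rb).as_rotvec()
        out.append(' '.join(f'{v:.0f}' if abs(v)>=3 or abs(v)<.05 else f'{v:.1f}' for v in t)+' '+' '.join(f'{v:.3f}' for v in w))
    print(n,'rows:','; '.join(out).replace('-0.000','0').replace('0.000','0').replace('-0 ','0 '))
def st():
    p,e,o=pose();print('t',round(o['time_s'],2),'p',p.round(4),'rpy',np.round(e,3),'F',o['force'].round(1),'g',round(o['grip_width'],4),'q',o['qpos'].round(2))
E
python3 -c "
from h import *
plan([.4865,.0057,.25],[np.pi,0,-.26])"
```

```text
13 rows: -32 -36 4 0 0 -0.079; -29 -39 4 0 0 -0.079; -26 -41 4 0 0 -0.079; -23 -43 4 0 0 -0.079; -20 -44 4 0 0 -0.079; -16 -46 4 0 0 -0.079; -12 -47 4 0 0 -0.079; -9 -48 4 0 0 -0.079; -5 -48 4 0 0 -0.079; -0.8 -49 4 0 0 -0.079; 3 -48 4 0 0 -0.079; 7 -48 4 0 0 -0.079; 11 -47 4 0 0 -0.079
```

>>> move_arm(rows="-32 -36 4 0 0 -0.08; -29 -39 4 0 0 -0.08; -26 -41 4 0 0 -0.08; -23 -43 4 0 0 -0.08; -20 -44 4 0 0 -0.08; -16 -46 4 0 0 -0.08; -12 -47 4 0 0 -0.08; -9 -48 4 0 0 -0.08; -5 -48 4 0 0 -0.08; -1 -49 4 0 0 -0.08; 3 -48 4 0 0 -0.08; 7 -48 4 0 0 -0.08; 11 -47 4 0 0 -0.08", grip=0.2)

```text
time_s: 1.78
ee_pos: [0.4848, 0.0269, 0.2484]
eef_rot: [-3.14, -0.0, -0.224]
force: [0.5, -0.6, 0.8]
grip_width: 0.0564
```

```bash
python3 -c "
from h import *
st()
plan([.4865,.0057,.19],[np.pi,0,-.26])
c=cam('wrist');cv2.imwrite('pics/w1.png',c['color']);np.savez('w1.npz',P=cloud(c),color=c['color'])"
```

```text
t 1.77 p [0.4848 0.0269 0.2484] rpy [-3.14  -0.    -0.224] F [ 0.5 -0.6  0.8] g 0.0564 q [-0.02  0.21  1.76  0.    1.16  0.2 ]
2 rows: 3 10 29 -0.001 0 0.018; 3 10 29 -0.001 0 0.018
```

View pics/w1.png

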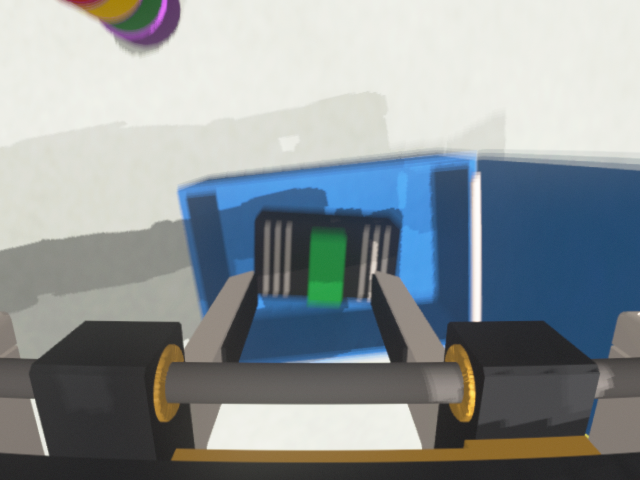

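The wrist view shows the green grip block at (327,267), centred between the fingers. I descend next.

>>> move_arm(rows="3 10 29 0 0 0.018; 3 10 29 0 0 0.018; 0 0 10 0 0 0; 0 0 0 0 0 0")

```text
time_s: 2.33
ee_pos: [0.4884, 0.0113, 0.1779]
eef_rot: [-3.139, 0.001, -0.251]
force: [0.1, -0.0, 0.0]
grip_width: 0.0563
```

```bash
python3 -c "
from h import *
st()
plan([.4865,.0057,.153],[np.pi,0,-.26])
c=cam('wrist');P=cloud(c);H=cv2.cvtColor(c['color'],cv2.COLOR_BGR2HSV);g=(H[...,0]>45)&(H[...,0]<80)&(H[...,1]>120)&(P[...,2]>.065)&(P[...,2]<.08);g[:150]=0
q=P[g];print(len(q),cv2.minAreaRect(q[:,:2].astype(np.float32)),np.median(q[:,2]))
cv2.imwrite('pics/w2.png',c['color'])"
```

```text
t 2.33 p [0.4884 0.0113 0.1779] rpy [-3.139e+00  1.000e-03 -2.510e-01] F [ 0.1 -0.   0. ] g 0.0563 q [-0.05  0.31  1.82  0.    1.01  0.2 ]
1 rows: -0.4 6 25 -0.003 0.001 0.009
4355 ((0.4876779019832611, 0.004487743601202965), (0.05009084567427635, 0.024919360876083374), 73.96027374267578) 0.07334454859869577
```

>>> move_arm(rows="0 3 12 0 0 0.01; 0 3 12 0 0 0.01; 0 0 0 0 0 0.01")

```text
time_s: 2.75
ee_pos: [0.4874, 0.0054, 0.1543]
eef_rot: [-3.138, -0.002, -0.282]
force: [-1.0, -0.5, 0.8]
grip_width: 0.056
```

>>> move_arm(rows="0 0 0 0 0 0; 0 0 0 0 0 0; 0 0 0 0 0 0; 0 0 0 0 0 0; 0 0 0 0 0 0", grip=-1, newtons=40)

```text
time_s: 3.38
ee_pos: [0.4877, 0.0055, 0.1549]
eef_rot: [-3.138, -0.004, -0.282]
force: [1.0, 0.6, -2.4]
grip_width: 0.0249
```

```bash
python3 -c "
from h import *
st();p,e,o=pose()
print(case2w(-.006,.034))
plan([p[0],p[1],p[2]+.004],e,n=1)
t=case2w(-.006,.033);plan([t[0],t[1],p[2]+.004],[np.pi,0,CY],n=8)"
```

```text
t 3.38 p [0.4877 0.0055 0.1549] rpy [-3.138 -0.004 -0.282] F [ 1.   0.6 -2.4] g 0.0249 q [-0.06  0.35  1.84  0.    0.95  0.22]
[0.49107889 0.04227186 0.        ]
1 rows: 0 0 -4 0 0 0
8 rows: -0.9 -4 -0.5 0 0 -0.020; -0.8 -4 -0.5 0 0 -0.020; -0.7 -4 -0.5 0 0 -0.020; -0.6 -4 -0.5 0 0 -0.020; -0.5 -4 -0.5 0 0 -0.020; -0.4 -4 -0.5 0 0 -0.020; -0.3 -4 -0.5 0 0 -0.020; -0.2 -4 -0.5 0 0 -0.020
```

>>> move_arm(rows="0 0 -3 0 0 0; -1 -4 0 0 0 -0.03; -1 -4 0 0 0 -0.03; -1 -4 0 0 0 -0.03; -1 -4 0 0 0 -0.03; -1 -4 0 0 0 -0.03; 0 -4 0 0 0 -0.015; 0 -3 0 0 0 0")

```text
time_s: 4.38
ee_pos: [0.4873, 0.0351, 0.1573]
eef_rot: [-3.138, -0.002, -0.105]
force: [1.0, 1.7, -5.1]
grip_width: 0.0244
```

```bash
python3 -c "
from h import *
st();p,e,o=pose();print(w2case(p))
t=case2w(-.006,.0315);plan([t[0],t[1],p[2]],[np.pi,0,CY],n=2)"
```

```text
t 4.38 p [0.4873 0.0351 0.1573] rpy [-3.138e+00 -2.000e-03 -1.050e-01] F [ 1.   1.7 -5.1] g 0.0244 q [-0.    0.34  1.84  0.    0.96  0.1 ]
[-0.00894706  0.02647457]
2 rows: 1.5 -2.5 0 -0.002 -0.001 0.007; 1.5 -2.5 0 -0.002 -0.001 0.007
```

>>> move_arm(rows="1 -3 0 0 0 0.007; 1 -3 0 0 0 0.007; 0 -3 0 0 0 0; 0 -3 0 0 0 0")

```text
time_s: 4.88
ee_pos: [0.4898, 0.0415, 0.158]
eef_rot: [3.131, 0.002, -0.12]
force: [-7.3, -27.2, 2.6]
grip_width: 0.0247
```

```bash
python3 -c "
from h import *
st();p,e,o=pose();print(w2case(p))"
```

```text
t 4.88 p [0.4898 0.0415 0.158 ] rpy [ 3.131e+00  2.000e-03 -1.200e-01] F [ -7.3 -27.2   2.6] g 0.0247 q [ 0.01  0.35  1.82 -0.01  0.97  0.14]
[-0.00717507  0.03311657]
```

The 27 N lateral force shows the module is against the side wall. I lower it and release.

>>> move_arm(rows="0 1 2 0 0 0; 0 0 2 0 0 0; 0 0 1 0 0 0")

```text
time_s: 5.25
ee_pos: [0.4896, 0.0394, 0.155]
eef_rot: [3.128, 0.002, -0.121]
force: [-9.8, -2.0, 14.5]
grip_width: 0.0246
```

>>> move_arm(rows="0 0 0 0 0 0; 0 0 0 0 0 0; 0 0 -12 0 0 0; 0 0 -30 0 0 0; 0 0 -40 0 0 0; 0 0 0 0 0 0", grip=0.2)

```text
time_s: 6.0
ee_pos: [0.4908, 0.0412, 0.2425]
eef_rot: [3.13, -0.001, -0.122]
force: [-0.9, 0.6, 0.6]
grip_width: 0.0563
```

```bash
python3 -c "
from h import *
st()
c=cam('wrist');P=cloud(c);H=cv2.cvtColor(c['color'],cv2.COLOR_BGR2HSV);g=(H[...,0]>45)&(H[...,0]<80)&(H[...,1]>120)&(P[...,2]>.065)&(P[...,2]<.08);g[:150]=0
q=P[g];r=cv2.minAreaRect(q[:,:2].astype(np.float32));print(len(q),r,w2case(r[0]),np.percentile(q[:,2],[5,50,95]))
cv2.imwrite('pics/w3.png',c['color'])
plan([.4803,.3053,.29],[np.pi,0,.4])"
```

```text
t 6.0 p [0.4908 0.0412 0.2425] rpy [ 3.13e+00 -1.00e-03 -1.22e-01] F [-0.9  0.6  0.6] g 0.0563 q [ 0.01  0.23  1.75 -0.01  1.16  0.14]
2579 ((0.48871052265167236, 0.03641577064990997), (0.0498536080121994, 0.02469559945166111), 83.36666870117188) [-0.00765639  0.02790415] [0.07193147 0.07338755 0.07455395]
6 rows: -7 -43 -9 0.002 0.001 -0.087; -3 -44 -9 0.002 0.001 -0.087; 0.6 -44 -9 0.002 0.001 -0.087; 4 -44 -8 0.002 0.001 -0.087; 8 -43 -8 0.002 0.001 -0.087; 12 -42 -8 0.002 0.001 -0.087
```

View pics/w3.png

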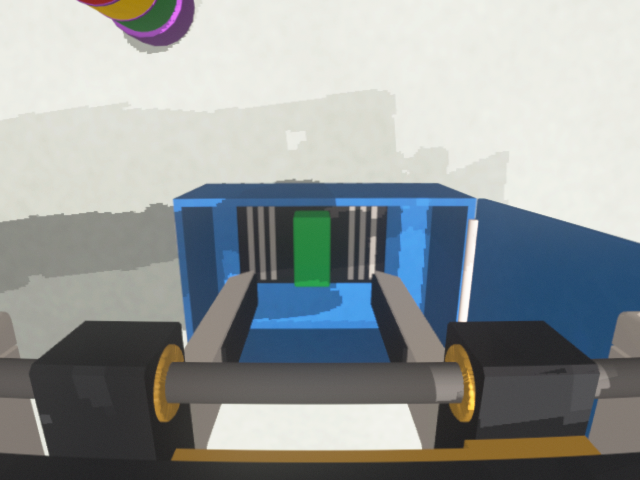

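The wrist view shows the module square along the far side wall (block at 312,247). I check the gap against both rims within the same picture.

```bash
python3 -c "
from h import *
for n in('wrist','top','side'):
    c=cam(n);P=cloud(c);H=cv2.cvtColor(c['color'],cv2.COLOR_BGR2HSV)
    z=P[...,2];L=(P[...,:2]-C0)@np.array([[np.cos(CY),-np.sin(CY)],[np.sin(CY),np.cos(CY)]])
    b=(abs(L[...,0])<.04)
    for nm,m in dict(greentop=b&(z>.068)&(z<.078)&(abs(H[...,0]-62.)<16)&(H[...,1]>120)&(L[...,1]<.06),modtop=b&(z>.046)&(z<.053)&(H[...,1]<120)&(abs(L[...,1])<.07),rimL=b&(z>.077)&(z<.083)&(L[...,1]>.055)&(L[...,1]<.08),rimR=b&(z>.077)&(z<.083)&(L[...,1]<-.055)&(L[...,1]>-.08)).items():
        q=L[m][:,1]
        if len(q)>10: print(n,nm,len(q),np.percentile(q,[2,50,98]).round(4))
"
```

```text
wrist greentop 2578 [0.005  0.0295 0.0523]
wrist modtop 5608 [-0.0013  0.0294  0.0552]
wrist rimL 1129 [0.0614 0.0641 0.0665]
top greentop 12 [0.0055 0.0074 0.01  ]
top rimR 44 [-0.0685 -0.0659 -0.0636]
side greentop 230 [0.0058 0.0311 0.0521]
side modtop 287 [-0.0031  0.0161  0.0336]
side rimL 109 [0.0603 0.065  0.0677]
side rimR 70 [-0.0719 -0.067  -0.0629]
```

>>> move_arm(rows="-7 -43 -9 0 0 -0.087; -3 -44 -9 0 0 -0.087; 0 -44 -9 0 0 -0.087; 4 -44 -8 0 0 -0.087; 8 -43 -8 0 0 -0.087; 12 -42 -8 0 0 -0.087; 0 0 0 0 0 0", grip=1)

```text
time_s: 7.08
ee_pos: [0.4759, 0.3122, 0.2798]
eef_rot: [3.135, 0.024, 0.415]
force: [0.6, -0.8, -0.7]
grip_width: 0.094
```

```bash
python3 -c "
from h import *
st()
c=cam('wrist');P=cloud(c);z=P[...,2];m=(z>.128)&(z<.142)&(abs(P[...,0]-.48)<.06)&(abs(P[...,1]-.305)<.06)
k=max(cv2.findContours(m.astype(np.uint8),0,1)[0],key=len);print(len(P[m]),cv2.minEnclosingCircle(P[k[:,0,1],k[:,0,0],:2].astype(np.float32)),np.median(z[m]))
cv2.imwrite('pics/w4.png',c['color'])
plan([.4803,.3053,.2],[np.pi,0,.4])"
```

```text
t 7.08 p [0.4759 0.3122 0.2798] rpy [3.135 0.024 0.415] F [ 0.6 -0.8 -0.7] g 0.094 q [ 0.52  0.37  1.48 -0.    1.31  0.1 ]
4666 ((0.48164132237434387, 0.30333226919174194), 0.02497374825179577) 0.13534010433557853
2 rows: 1.8 3 40 0.004 0.012 0.007; 1.3 3 40 0.004 0.012 0.007
```

View pics/w4.png

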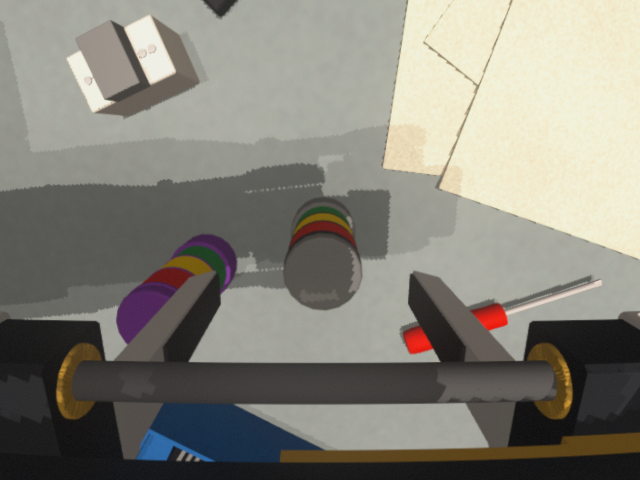

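The grey cap is at (323,270), centred between the fingers. It measures 25 mm in radius at z = 135 mm, which is right. I descend and grip.

>>> move_arm(rows="2 4 40 0 0.012 0; 2 4 38 0 0.012 0; 0 0 4 0 0 0")

```text
time_s: 7.5
ee_pos: [0.4821, 0.3011, 0.194]
eef_rot: [3.134, 0.003, 0.409]
force: [-0.1, 0.5, 0.5]
grip_width: 0.0941
```

```bash
python3 -c "
from h import *
st();plan([.481,.3045,.198],[np.pi,0,.4])"
```

```text
t 7.5 p [0.4821 0.3011 0.194 ] rpy [3.134e+00 3.000e-03 4.090e-01] F [-0.1  0.5  0.5] g 0.0941 q [ 0.5   0.45  1.58 -0.01  1.11  0.09]
1 rows: 0.4 -4 -4 0.008 0.003 0.009
```

>>> move_arm(rows="0 0 0 0 0 0; 0 0 0 0 0 0; 0 0 0 0 0 0; 0 0 0 0 0 0; 0 0 0 0 0 0", grip=-1, newtons=30)

```text
time_s: 8.12
ee_pos: [0.4831, 0.3009, 0.198]
eef_rot: [3.134, -0.002, 0.407]
force: [-0.1, -0.1, -3.1]
grip_width: 0.0494
```

```bash
python3 -c "
from h import *
st();p,e,o=pose();plan([.40,.28,.36],[np.pi,0,.2])"
```

```text
t 8.12 p [0.4831 0.3009 0.198 ] rpy [ 3.134e+00 -2.000e-03  4.070e-01] F [-0.1 -0.1 -3.1] g 0.0494 q [ 0.5   0.45  1.58 -0.01  1.12  0.09]
4 rows: -21 -3 -41 0.002 -0.001 0.052; -21 -2.1 -41 0.002 -0.001 0.052; -21 -1.1 -41 0.002 -0.001 0.052; -21 0 -41 0.002 -0.001 0.052
```

>>> move_arm(rows="0 0 -40 0 0 0; 0 0 -42 0 0 0; 0 0 -42 0 0 0; 0 0 -40 0 0 0; 0 0 0 0 0 0")

```text
time_s: 8.75
ee_pos: [0.4816, 0.3019, 0.3644]
eef_rot: [3.134, 0.004, 0.407]
force: [-0.7, -0.3, -4.9]
grip_width: 0.0496
```

```bash
python3 -c "
from h import *
st();p,e,o=pose();plan([.46,0,.36],[np.pi,0,.05])"
```

```text
t 8.75 p [0.4816 0.3019 0.3644] rpy [3.134 0.004 0.407] F [-0.7 -0.3 -4.9] g 0.0496 q [ 0.5   0.31  1.37 -0.01  1.47  0.09]
7 rows: -20 38 1.0 0.001 0 0.051; -18 39 1.0 0.001 0 0.051; -16 40 0.9 0.001 0 0.051; -14 41 0.9 0.001 0 0.051; -12 42 0.8 0.001 0 0.051; -10 42 0.7 0.001 0 0.051; -7 43 0.7 0.001 0 0.051
```

>>> move_arm(rows="-20 38 0 0 0 0.05; -18 39 0 0 0 0.05; -16 40 0 0 0 0.05; -14 41 0 0 0 0.05; -12 42 0 0 0 0.05; -10 42 0 0 0 0.05; -7 43 0 0 0 0.05; 20 40 0 0 0 0.05; 25 40 0 0 0 0.05; 25 40 0 0 0 0.05; 25 35 0 0 0 0.05")

```text
time_s: 10.12
ee_pos: [0.5464, -0.1701, 0.3444]
eef_rot: [3.128, 0.027, -0.156]
force: [0.5, -0.2, -3.0]
grip_width: 0.0493
```

```bash
python3 -c "
from h import *
st();p,e,o=pose();plan([.56,-.18,.36],[np.pi,0,-.2])"
```

```text
t 10.12 p [ 0.5464 -0.1701  0.3444] rpy [ 3.128  0.027 -0.156] F [ 0.5 -0.2 -3. ] g 0.0493 q [-0.36  0.33  1.38 -0.02  1.45 -0.2 ]
1 rows: 15 8 -16 0.015 0.027 0.044
```

>>> move_arm(rows="14 8 30 0.015 0.025 0; 0 0 40 0 0 0; 0 0 40 0 0 0; 0 0 20 0 0 0; 0 0 0 0 0 0")

```text
time_s: 10.75
ee_pos: [0.5551, -0.1823, 0.1982]
eef_rot: [-3.137, 0.016, -0.161]
force: [1.2, 0.5, 0.5]
grip_width: 0.0496
```

```bash
python3 -c "
from h import *
st();p,e,o=pose();plan([p[0],p[1],.1985],[np.pi,0,e[2]],n=1)"
```

```text
t 10.75 p [ 0.5551 -0.1823  0.1982] rpy [-3.137  0.016 -0.161] F [1.2 0.5 0.5] g 0.0496 q [-0.38  0.48  1.52  0.    1.15 -0.22]
1 rows: 0 0 -0.3 -0.004 0.016 0
```

The tower now stands on the bench at about (0.555, -0.182). I release it, back off, and then take it from the side.

>>> move_arm(rows="0 0 0 0 0 0; 0 0 0 0 0 0; 0 0 0 0 0 0; 0 0 -45 0 0 0; 0 0 -50 0 0 0; 0 0 -30 0 0 0", grip=1)

```text
time_s: 11.5
ee_pos: [0.5565, -0.183, 0.3266]
eef_rot: [-3.137, 0.017, -0.16]
force: [-0.1, -0.2, 0.3]
grip_width: 0.094
```

```bash
cat >> h.py <<'E'
def tilt(psi_out,th):
    # tool pointing outward along azimuth psi_out, th from straight down; jaw axis = left of outward
    o=np.array([np.cos(psi_out),np.sin(psi_out),0]);x=np.array([-o[1],o[0],0])
    z=np.sin(th)*o-np.cos(th)*np.array([0,0,1.]);y=np.cross(z,x)
    return R.from_matrix(np.stack([x,y,z],1)).as_euler('xyz'),z
E
python3 -c "
from h import *
st();c=cam('wrist');P=cloud(c);z=P[...,2];m=(z>.128)&(z<.142)&(abs(P[...,0]-.555)<.06)&(abs(P[...,1]+.182)<.06)
k=max(cv2.findContours(m.astype(np.uint8),0,1)[0],key=len);t=cv2.minEnclosingCircle(P[k[:,0,1],k[:,0,0],:2].astype(np.float32));print(m.sum(),t,np.median(z[m]))
T=np.array(t[0]);az=np.arctan2(T[1],T[0]);print(az)
e,d=tilt(az,np.radians(65));G=np.array([T[0],T[1],.095]);tc=G-.088*d;print('grasp',tc,e)
pre=tc-.075*d+[0,0,.03];print('pre',pre)
e0,_=tilt(az,0);plan([.42,-.14,.32],e0)
cv2.imwrite('pics/w5.png',c['color'])"
```

```text
t 11.5 p [ 0.5565 -0.183   0.3266] rpy [-3.137  0.017 -0.16 ] F [-0.1 -0.2  0.3] g 0.094 q [-0.38  0.37  1.37  0.    1.42 -0.22]
3429 ((0.5529633164405823, -0.1769590824842453), 0.024878673255443573) 0.13539861433728373
-0.30972069617765713
grasp [ 0.47700308 -0.15265032  0.13219041] [2.00712864e+00 2.22044605e-16 1.26107563e+00]
pre [ 0.41226424 -0.13193262  0.19388678]
9 rows: -16 -2.3 1.4 -0.001 0.001 -0.158; -15 -5 1.3 -0.001 0.001 -0.158; -14 -7 1.3 -0.001 0.001 -0.158; -13 -9 1.3 -0.001 0.001 -0.158; -11 -11 1.3 -0.001 0.001 -0.158; -9 -13 1.3 -0.001 0.001 -0.158; -7 -14 1.2 -0.001 0.001 -0.158; -5 -15 1.2 -0.001 0.001 -0.158; -2.6 -16 1.2 -0.001 0.001 -0.158
```

View pics/w5.png

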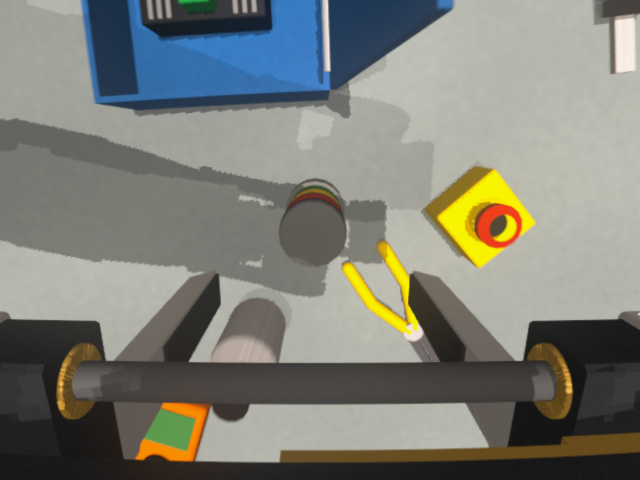

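>>> move_arm(rows="-16 -2 1 0 0 -0.158; -15 -5 1 0 0 -0.158; -14 -7 1 0 0 -0.158; -13 -9 1 0 0 -0.158; -11 -11 1 0 0 -0.158; -9 -13 1 0 0 -0.158; -7 -14 1 0 0 -0.158; -5 -15 1 0 0 -0.158; -3 -16 1 0 0 -0.158; 0 0 0 0 0 0")

```text
time_s: 12.8
ee_pos: [0.416, -0.1413, 0.3267]
eef_rot: [-3.14, -0.0, 1.307]
force: [-1.0, 0.6, 0.2]
grip_width: 0.0939
```

```bash
python3 -c "
from h import *
st();e,d=tilt(-.31,np.radians(65));plan([.41,-.131,.24],e)"
```

```text
t 12.8 p [ 0.416  -0.1413  0.3267] rpy [-3.14  -0.     1.307] F [-1.   0.6  0.2] g 0.0939 q [-0.41  0.03  1.78  0.    1.33 -1.72]
8 rows: 1.0 -1.0 11 -0.142 -0.003 0.005; 1.1 -2.6 11 -0.142 -0.003 0.005; 1.1 -4 10 -0.142 -0.003 0.005; 1.1 -5 9 -0.142 -0.003 0.005; 1.1 -7 9 -0.142 -0.003 0.005; 1.1 -8 8 -0.142 -0.003 0.005; 1.1 -9 6 -0.142 -0.003 0.005; 1.0 -10 5 -0.142 -0.003 0.005
```

>>> move_arm(rows="1 -1 11 -0.142 0 0.005; 1 -3 11 -0.142 0 0.005; 1 -4 10 -0.142 0 0.005; 1 -5 9 -0.142 0 0.005; 1 -7 9 -0.142 0 0.005; 1 -8 8 -0.142 0 0.005; 1 -9 6 -0.142 0 0.005; 1 -10 5 -0.142 0 0.005; 0 0 0 0 0 0")

```text
time_s: 13.92
ee_pos: [0.4215, -0.104, 0.289]
eef_rot: [2.103, -0.034, 1.232]
force: [0.3, 0.4, -0.2]
grip_width: 0.0941
```

```bash
python3 -c "
from h import *
st();e,d=tilt(-.31,np.radians(65));
tc=np.array([.5545,-.178,.095])-.088*d;print(tc)
plan(tc-.07*d,e)
c=cam('wrist');cv2.imwrite('pics/w6.png',c['color']);c=cam('side');cv2.imwrite('pics/s6.png',c['color'])"
```

```text
t 13.93 p [ 0.4215 -0.104   0.289 ] rpy [ 2.103 -0.034  1.232] F [ 0.3  0.4 -0.2] g 0.0941 q [-0.33 -0.2   2.29  1.01  0.01 -2.55]
[ 0.47854655 -0.15367002  0.13219041]
3 rows: -11 -35 23 -0.032 0.003 -0.015; -11 -36 22 -0.032 0.003 -0.015; -10 -37 21 -0.032 0.003 -0.015
```

View pics/w6.png

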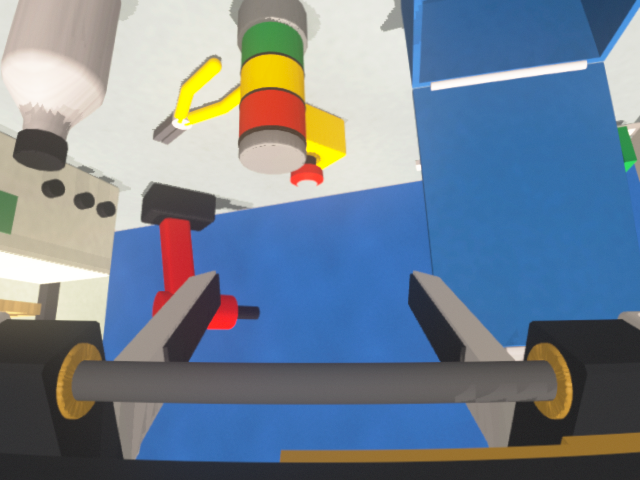

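View pics/s6.png

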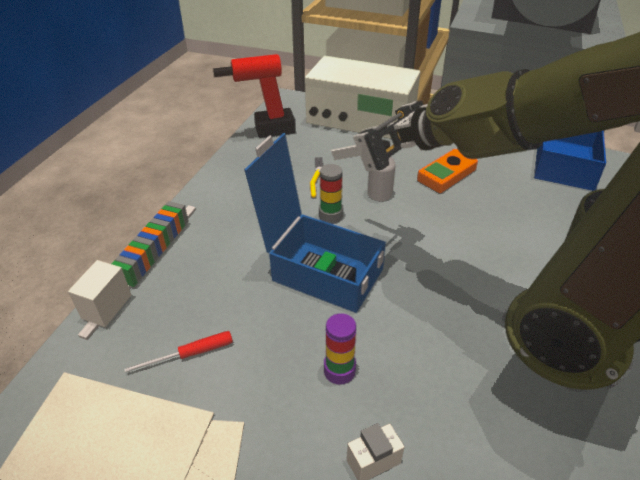

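At q5 = 0 (a joint limit) the outward tilt runs out. Tilting the tool inward, with the gripper body on the far side, uses larger q5. I'll fit the planar kinematics from the logged poses to check the reach.

```bash
cat > kin.py <<'E'
import numpy as np
from scipy.optimize import least_squares,fsolve
D=np.array([[.3005,1.5216,.55,.302],[.21,1.76,.4855,.2484],[.35,1.84,.4877,.1549],[.45,1.58,.568,.194],[.31,1.37,.568,.3644],[.48,1.52,.5843,.1982],[.03,1.78,.4393,.3267],[.33,1.38,.5722,.3444],[.37,1.48,.569,.2798]])
def f(x,q2,q3):
    s=q2+q3;return x[0]+x[1]*np.sin(q2)+x[2]*np.sin(s), x[3]+x[1]*np.cos(q2)+x[2]*np.cos(s)
def res(x):
    r,z=f(x,D[:,0],D[:,1]);return np.r_[r-D[:,2],z-D[:,3],.01*(x[0]-.0)]
s=least_squares(res,[0,.4,.35,.3]);X=s.x
if __name__=='__main__':
    print(X,np.abs(s.fun).max())
    # tilted sample: sum=2.09,q5~0 => tool dir along forearm; TCP (.4215,-.104,.289) r=.434
    r,z=f(X,-.2,2.29);print('toolbase(down eq)',r,z)  # wrist = (r, z+D6); TCP tilted th=pi-2.10
    th=np.pi-2.10;print('D6 est', (.434-r)/np.sin(th), 'and z:', (z-.289)/(-1+np.cos(th)))
E
python3 kin.py
```

```text
[-0.00519136  0.4024368   0.44594539  0.02903472] 0.008254902937840314
toolbase(down eq) 0.30203307918851824 0.20217642539919758
D6 est 0.15287938930018785 and z: 0.1753466455729663
```

The fit shows that inward tilts of 55–60° are reachable at the tower. I go back to tool-down and climb first.

```bash
python3 -c "
from h import *
e,d=tilt(-.311,0.3);plan([.45,-.135,.34],e,vmax=30,wmax=.13)"
```

```text
6 rows: -2.9 11 0.9 0.123 -0.001 -0.007; -3.0 11 -0.4 0.123 -0.001 -0.007; -3 10 -1.7 0.123 -0.001 -0.007; -3 10 -3.0 0.123 -0.001 -0.007; -3 10 -4 0.123 -0.001 -0.007; -3 9 -5 0.123 -0.001 -0.007
```

>>> move_arm(rows="-3 11 1 0.12 0 0; -3 11 0 0.12 0 0; -3 10 -2 0.12 0 0; -3 10 -3 0.12 0 0; -3 10 -4 0.12 0 0; -3 9 -5 0.12 0 0; 0 0 0 0 0 0")

```text
time_s: 14.9
ee_pos: [0.444, -0.129, 0.3341]
eef_rot: [2.706, -0.04, 1.265]
force: [-0.1, -0.5, -0.1]
grip_width: 0.094
```

```bash
python3 -c "
from h import *
st();e,d=tilt(-.311,0);plan([.56,-.18,.36],e,vmax=40,wmax=.13)"
```

```text
t 14.9 p [ 0.444  -0.129   0.3341] rpy [ 2.706 -0.04   1.265] F [-0.1 -0.5 -0.1] g 0.094 q [-0.39 -0.08  1.91  0.09  0.89 -1.69]
4 rows: -3 31 7 0.109 -0.010 -0.001; -3 32 4 0.109 -0.010 -0.001; -3 32 0.4 0.109 -0.010 -0.001; -3 32 -3 0.109 -0.010 -0.001
```

>>> move_arm(rows="-3 31 0 0.11 0 0; -3 32 -3 0.11 0 0; -3 32 -4 0.11 0 0; -3 32 -8 0.11 0 0")

```text
time_s: 15.4
ee_pos: [0.5529, -0.1816, 0.3786]
eef_rot: [-3.126, -0.034, 1.259]
force: [-0.2, -0.0, 0.1]
grip_width: 0.0942
```

```bash
python3 -c "
from h import *
st();e,d=tilt(-.311,-np.radians(55));tc=np.array([.5545,-.178,.095])-.088*d;print(tc)
plan(tc+[0,0,.16],e,vmax=40,wmax=.13)"
```

```text
t 15.4 p [ 0.5529 -0.1816  0.3786] rpy [-3.126 -0.034  1.259] F [-0.2 -0.   0.1] g 0.0942 q [-0.39  0.34  1.3   0.03  1.52 -1.65]
[ 0.6231273  -0.20005891  0.14547473]
8 rows: 0.2 9 9 0.118 -0.004 0.002; 0.2 10 8 0.118 -0.004 0.002; 0.3 11 7 0.118 -0.004 0.002; 0.3 12 5 0.118 -0.004 0.002; 0.4 12 4 0.118 -0.004 0.002; 0.4 13 2.4 0.118 -0.004 0.002; 0.4 13 0.9 0.118 -0.004 0.002; 0.5 13 -0.7 0.118 -0.004 0.002
```

>>> move_arm(rows="0 9 8 0.118 0 0; 0 10 7 0.118 0 0; 0 11 6 0.118 0 0; 0 12 4 0.118 0 0; 0 12 3 0.118 0 0; 0 13 2 0.118 0 0; 0 13 0 0.118 0 0; 0 13 -1 0.118 0 0; 0 0 0 0 0 0")

```text
time_s: 16.52
ee_pos: [0.6249, -0.2107, 0.2945]
eef_rot: [-2.153, -0.018, 1.249]
force: [-0.7, 0.2, -1.5]
grip_width: 0.0939
```

```bash
python3 -c "
from h import *
st();e,d=tilt(-.311,-np.radians(55));tc=np.array([.5545,-.178,.095])-.088*d
plan(tc+[0,0,.08],e,vmax=40,wmax=.13)
c=cam('wrist');cv2.imwrite('pics/w7.png',c['color'])"
```

```text
t 16.52 p [ 0.6249 -0.2107  0.2945] rpy [-2.153 -0.018  1.249] F [-0.7  0.2 -1.5] g 0.0939 q [-0.37  1.    0.61 -0.06  2.52 -1.66]
2 rows: 4 28 21 -0.014 -0.010 0.004; 4 27 21 -0.014 -0.010 0.004
```

View pics/w7.png

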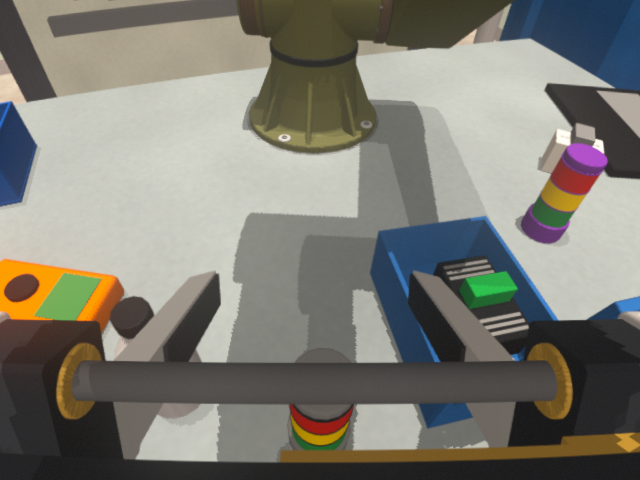

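The tower is centred between the fingers at (320,400), and the flask is clear of the left finger. I descend around the column.

>>> move_arm(rows="4 28 21 0 -0.01 0; 4 27 21 0 -0.01 0; 0 0 0 0 0 0")

```text
time_s: 16.95
ee_pos: [0.6224, -0.2013, 0.2297]
eef_rot: [-2.174, -0.004, 1.265]
force: [0.5, -0.5, 1.0]
grip_width: 0.0941
```

```bash
python3 -c "
from h import *
st();e,d=tilt(-.311,-np.radians(55));tc=np.array([.5545,-.178,.095])-.088*d
plan(tc,e,vmax=30,wmax=.13)
c=cam('wrist');cv2.imwrite('pics/w8.png',c['color']);c=cam('side');cv2.imwrite('pics/s8.png',cv2.resize(c['color'][80:280,180:500],(800,500)))"
```

```text
t 16.95 p [ 0.6224 -0.2013  0.2297] rpy [-2.174 -0.004  1.265] F [ 0.5 -0.5  1. ] g 0.0941 q [-0.36  1.02  0.72 -0.06  2.37 -1.65]
3 rows: 0.4 23 16 -0.003 0.001 0.002; 0.4 23 16 -0.003 0.001 0.002; 0.4 23 16 -0.003 0.001 0.002
```

View pics/s8.png

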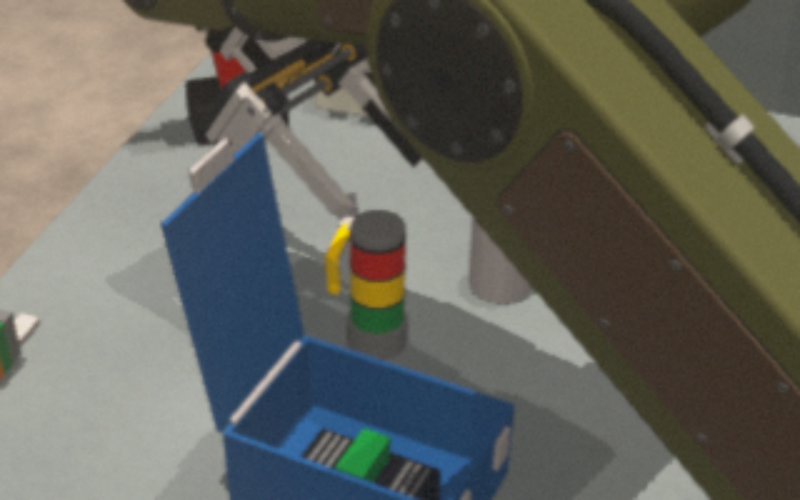

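>>> move_arm(rows="0 23 16 0 0 0; 0 23 16 0 0 0; 0 23 16 0 0 0; 0 0 0 0 0 0")

```text
time_s: 17.55
ee_pos: [0.6247, -0.2036, 0.1569]
eef_rot: [-2.196, -0.003, 1.262]
force: [-0.1, -0.7, 1.1]
grip_width: 0.0942
```

```bash
python3 -c "
from h import *
st();e,d=tilt(-.311,-np.radians(55));tc=np.array([.5545,-.178,.095])-.088*d
plan(tc,e,vmax=30,wmax=.13)
c=cam('wrist');cv2.imwrite('pics/w9.png',c['color'])"
```

```text
t 17.55 p [ 0.6247 -0.2036  0.1569] rpy [-2.196 -0.003  1.262] F [-0.1 -0.7  1.1] g 0.0942 q [-0.36  1.09  0.75 -0.05  2.25 -1.64]
1 rows: 2.8 8 9 0.014 0 0.004
```

View pics/w9.png

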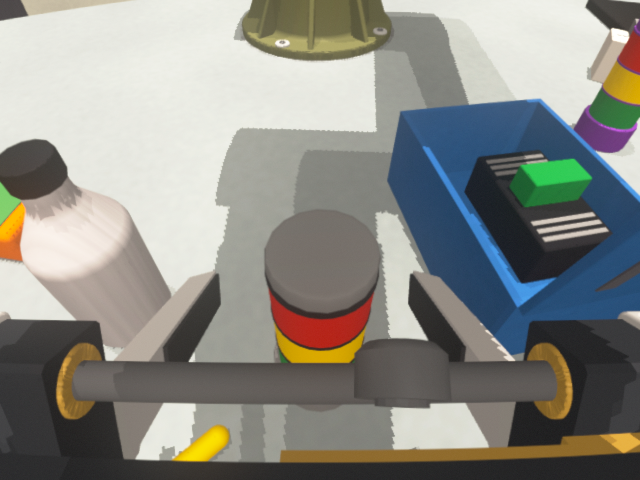

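>>> move_arm(rows="2 8 9 0.01 0 0; 0 0 0 0 0 0")

```text
time_s: 17.85
ee_pos: [0.6238, -0.2012, 0.1497]
eef_rot: [-2.193, -0.002, 1.262]
force: [-1.2, -0.1, 0.4]
grip_width: 0.0942
```

>>> move_arm(rows="0 0 0 0 0 0; 0 0 0 0 0 0; 0 0 0 0 0 0; 0 0 0 0 0 0; 0 0 0 0 0 0", grip=-1, newtons=45)

```text
time_s: 18.48
ee_pos: [0.6242, -0.2012, 0.1513]
eef_rot: [-2.195, -0.003, 1.262]
force: [-0.4, 1.8, -0.7]
grip_width: 0.0494
```

```bash
python3 -c "
from h import *
st();p,e,o=pose();d=R.from_euler('xyz',e).as_matrix()[:,2];T=np.array([.5545,-.178])
# where tool line passes closest to the tower axis (in horizontal distance)
s=np.dot(T-p[:2],d[:2])/np.dot(d[:2],d[:2]);print('s',s,'pt',p+s*d,'tilt',np.degrees(np.arccos(-d[2])))
plan(p+[0,0,.18],e,vmax=35)"
```

```text
t 18.48 p [ 0.6242 -0.2012  0.1513] rpy [-2.195 -0.003  1.262] F [-0.4  1.8 -0.7] g 0.0494 q [-0.36  1.09  0.76 -0.05  2.24 -1.63]
s 0.09046836915254423 pt [ 0.55424727 -0.17878771  0.09841164] tilt 54.24363060623878
6 rows: 0.1 -24 -18 0 0 0; 0.1 -24 -18 0 0 0; 0.1 -24 -18 0 0 0; 0.1 -24 -18 0 0 0; 0.1 -24 -18 0 0 0; 0.1 -24 -18 0 0 0
```

The tower is gripped at 49 mm width, 98 mm above its base. I lift it, then swing it towards lying over the case.

>>> move_arm(rows="0 -24 -18 0 0 0; 0 -24 -18 0 0 0; 0 -24 -18 0 0 0; 0 -24 -18 0 0 0; 0 0 0 0 0 0")

```text
time_s: 19.1
ee_pos: [0.6263, -0.2023, 0.2715]
eef_rot: [-2.193, -0.003, 1.262]
force: [0.3, 0.1, -3.3]
grip_width: 0.049
```

```bash
python3 -c "
from h import *
st();e,d=tilt(-.311,0);plan([.45,-.15,.36],e,vmax=40,wmax=.12)"
```

```text
t 19.1 p [ 0.6263 -0.2023  0.2715] rpy [-2.193 -0.003  1.262] F [ 0.3  0.1 -3.3] g 0.049 q [-0.36  1.    0.66 -0.06  2.43 -1.65]
8 rows: -0.4 -22 12 -0.119 0 0; -0.4 -24 9 -0.119 0 0; -0.5 -25 7 -0.119 0 0; -0.5 -25 4 -0.119 0 0; -0.5 -26 0.6 -0.119 0 0; -0.5 -25 -2.4 -0.119 0 0; -0.5 -25 -5 -0.119 0 0; -0.5 -24 -8 -0.119 0 0
```

>>> move_arm(rows="0 -22 12 -0.119 0 0; 0 -24 9 -0.119 0 0; 0 -25 7 -0.119 0 0; 0 -25 4 -0.119 0 0; 0 -26 0 -0.119 0 0; 0 -25 -2 -0.119 0 0; 0 -25 -6 -0.119 0 0; 0 -24 -9 -0.119 0 0; 0 0 0 0 0 0")

```text
time_s: 20.23
ee_pos: [0.4436, -0.1441, 0.3428]
eef_rot: [3.131, -0.004, 1.261]
force: [-0.2, -0.1, -3.8]
grip_width: 0.0493
```

```bash
cat >> h.py <<'E'
AZ=CY-.105;TH=np.radians(17.8)
def place(zg,x=-.0366,y=-.023,th=TH,az=AZ,s=.0905):
    e,d=tilt(az,th);return case2w(x,y,zg)-s*d,e
E
python3 -c "
from h import *
st();p,e=place(.22);print(p,e);plan(p,e,vmax=40,wmax=.12)
c=cam('side');cv2.imwrite('pics/s10.png',c['color'])"
```

```text
t 20.23 p [ 0.4436 -0.1441  0.3428] rpy [ 3.131 -0.004  1.261] F [-0.2 -0.1 -3.8] g 0.0493 q [-0.39  0.08  1.69  0.01  1.36 -1.66]
[ 0.42695404 -0.00454685  0.30616771] [2.83092405 0.         1.34679633]
4 rows: 32 -15 9 -0.075 0.002 -0.021; 32 -15 8 -0.075 0.002 -0.021; 32 -15 7 -0.075 0.002 -0.021; 33 -14 6 -0.075 0.002 -0.021
```

View pics/s10.png

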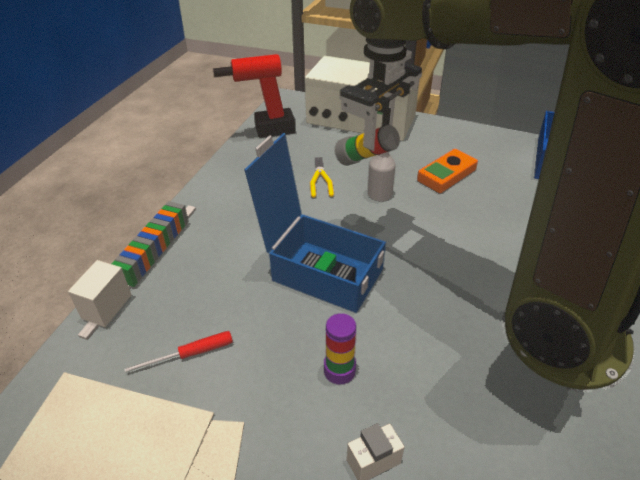

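>>> move_arm(rows="32 -16 9 -0.075 0 -0.02; 32 -15 8 -0.075 0 -0.02; 32 -15 7 -0.075 0 -0.02; 33 -14 6 -0.075 0 -0.02; 0 0 0 0 0 0")

```text
time_s: 20.9
ee_pos: [0.4267, -0.0012, 0.2969]
eef_rot: [2.845, 0.009, 1.341]
force: [0.4, 0.7, -2.8]
grip_width: 0.0492
```

```bash
python3 -c "
from h import *
st();p,e=place(.14);plan(p,e,vmax=40,wmax=.12)
for n in('side','top','wrist'):
    c=cam(n);cv2.imwrite(f'pics/{n}11.png',c['color']);np.savez(f'{n}11.npz',P=cloud(c),color=c['color'])
P=np.load('side11.npz');H=cv2.cvtColor(P['color'],cv2.COLOR_BGR2HSV);P=P['P'];z=P[...,2]
L=(P[...,:2]-C0)@np.array([[np.cos(CY),-np.sin(CY)],[np.sin(CY),np.cos(CY)]])
for nm,h0,h1 in(('red',0,8),('yel',18,35),('grn',45,80)):
    m=(z>.13)&(z<.3)&(abs(L[...,0])<.12)&(abs(L[...,1])<.1)&(H[...,0]>=h0)&(H[...,0]<=h1)&(H[...,1]>130)
    print(nm,m.sum(),L[m].mean(0).round(4) if m.any() else '',z[m].mean(), np.percentile(z[m],[2,98]))
"
```

```text
t 20.9 p [ 0.4267 -0.0012  0.2969] rpy [2.845 0.009 1.341] F [ 0.4  0.7 -2.8] g 0.0492 q [-0.07 -0.08  1.98 -0.07  0.96 -1.38]
2 rows: -1.3 -10 34 -0.007 0.005 -0.002; -1.4 -10 34 -0.007 0.005 -0.002
red 70 [-0.0531  0.0036] 0.2132682122792061 [0.19899955 0.22996694]
yel 309 [-0.0117 -0.0072] 0.21245927316521782 [0.18928101 0.22730198]
grn 252 [ 0.0166 -0.0114] 0.20382068655313482 [0.18297856 0.21709124]
```

View pics/side11.png

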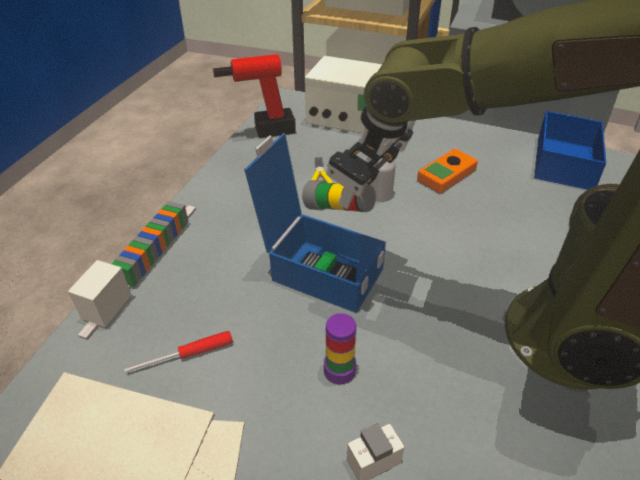

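View pics/wrist11.png

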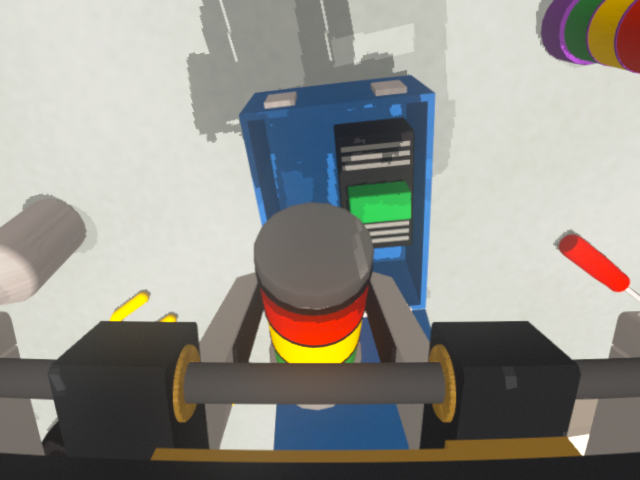

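The side view shows the tower at (340,192), tilted about 17° with the base towards the hinge, over the free half of the case. I lower it in steps.

>>> move_arm(rows="-1 -10 34 -0.007 0.005 0; -1 -10 34 -0.007 0.005 0; 0 0 0 0 0 0")

```text
time_s: 21.42
ee_pos: [0.4297, -0.0087, 0.2261]
eef_rot: [2.832, -0.0, 1.336]
force: [0.6, 0.4, -2.5]
grip_width: 0.0492
```

```bash
python3 -c "
from h import *
st();p,e=place(.14);print(p);p,e=place(.1);plan(p,e,vmax=20,wmax=.12)"
```

```text
t 21.43 p [ 0.4297 -0.0087  0.2261] rpy [ 2.832 -0.     1.336] F [ 0.6  0.4 -2.5] g 0.0492 q [-0.09  0.01  2.07 -0.06  0.76 -1.38]
[ 0.42695404 -0.00454685  0.22616771]
3 rows: 1.1 -5 12 0 0.001 -0.004; 1.1 -5 12 0 0.001 -0.004; 1.1 -5 12 0 0.001 -0.004
```

>>> move_arm(rows="2 -5 12 0 0 0; 2 -5 12 0 0 0; 1 -5 12 0 0 -0.01; 0 0 0 0 0 0")

```text
time_s: 21.92
ee_pos: [0.4289, -0.0035, 0.1872]
eef_rot: [2.83, 0.003, 1.345]
force: [-0.5, -1.0, -2.4]
grip_width: 0.0492
```

```bash
python3 -c "
from h import *
st();p,e=place(.1);print(p);p,e=place(.067);plan(p,e,vmax=8,wmax=.12)
for n in('side','wrist'):
    c=cam(n);cv2.imwrite(f'pics/{n}12.png',c['color'] if n=='wrist' else cv2.resize(c['color'][100:320,230:430],(720,792))[:600])"
```

```text
t 21.93 p [ 0.4289 -0.0035  0.1872] rpy [2.83  0.003 1.345] F [-0.5 -1.  -2.4] g 0.0492 q [-0.07  0.08  2.11 -0.08  0.65 -1.36]
[ 0.42695404 -0.00454685  0.18616771]
5 rows: -0.3 -2.4 6 0 0.001 0; -0.3 -2.4 6 0 0.001 0; -0.3 -2.4 6 0 0.001 0; -0.3 -2.4 6 0 0.001 0; -0.3 -2.4 6 0 0.001 0
```

View pics/side12.png

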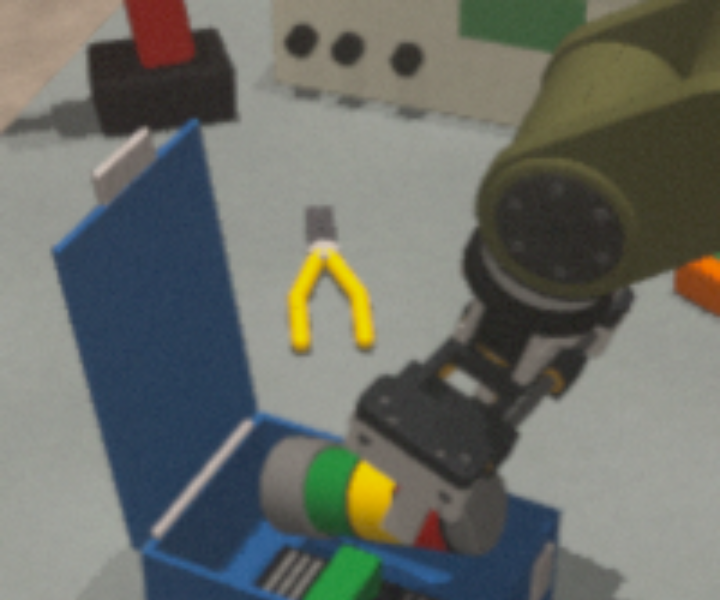

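View pics/wrist12.png

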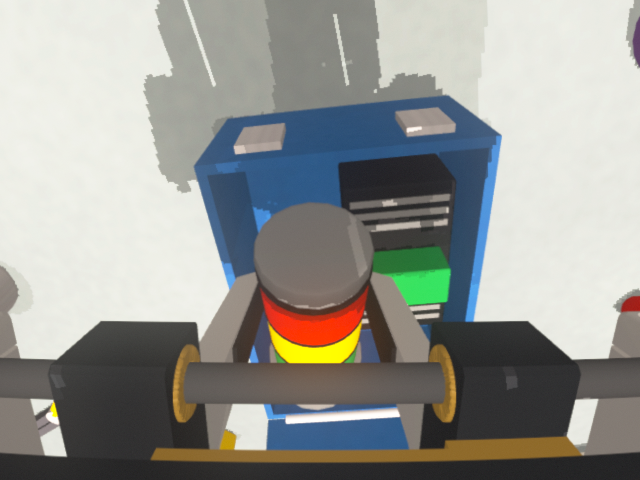

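>>> move_arm(rows="0 -2 6 0 0 0; 0 -2 6 0 0 0; 0 -2 6 0 0 0; 0 0 0 0 0 0")

```text
time_s: 22.52
ee_pos: [0.4302, -0.004, 0.1694]
eef_rot: [2.824, 0.002, 1.344]
force: [-0.0, -4.1, -1.4]
grip_width: 0.0489
```

```bash
python3 -c "
from h import *
st();p,e=place(.067);print(p);plan(p,e,vmax=8,wmax=.12)
c=cam('wrist');cv2.imwrite(f'pics/w13.png',c['color'])"
```

```text
t 22.52 p [ 0.4302 -0.004   0.1694] rpy [2.824e+00 2.000e-03 1.344e+00] F [-0.  -4.1 -1.4] g 0.0489 q [-0.07  0.12  2.12 -0.09  0.59 -1.35]
[ 0.42695404 -0.00454685  0.15316771]
3 rows: -0.4 -2.6 5 0.002 0.001 -0.001; -0.4 -2.6 5 0.002 0.001 -0.001; -0.4 -2.6 5 0.002 0.001 -0.001
```

View pics/w13.png

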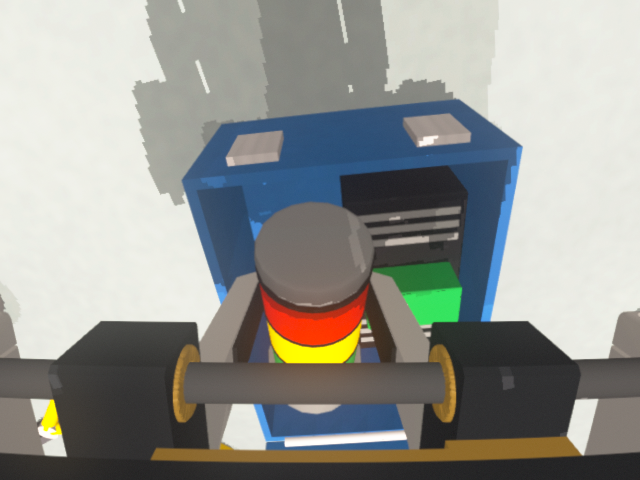

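The -4 N along y shows the base brushing the module's corner. I nudge it away from the module with a small yaw and shift, then go on down.

>>> move_arm(rows="-1 0 0 0 0 0.03; 0 -2 5 0 0 0; 0 -2 5 0 0 0; 0 0 0 0 0 0")

```text
time_s: 23.08
ee_pos: [0.429, -0.0048, 0.1579]
eef_rot: [2.825, -0.008, 1.313]
force: [0.3, -2.8, -2.2]
grip_width: 0.0488
```

```bash
python3 -c "
from h import *
st();p,e=place(.067);print(p);plan(p,e,vmax=8,wmax=.12)"
```

```text
t 23.07 p [ 0.429  -0.0048  0.1579] rpy [ 2.825 -0.008  1.313] F [ 0.3 -2.8 -2.2] g 0.0488 q [-0.08  0.14  2.13 -0.09  0.56 -1.32]
[ 0.42695404 -0.00454685  0.15316771]
1 rows: -0.4 -3 4 0.006 0.003 -0.035
```

>>> move_arm(rows="0 -2 4 0 0 0; 0 -1 3 0 0 0; 0 0 0 0 0 0")

```text
time_s: 23.45
ee_pos: [0.429, -0.0055, 0.1512]
eef_rot: [2.822, -0.006, 1.313]
force: [-0.1, -1.0, -3.6]
grip_width: 0.0493
```

```bash
python3 -c "
from h import *
st();p,e,o=pose();d=R.from_euler('xyz',e).as_matrix()[:,2];g=p+.0905*d;print('G local',w2case(g),g[2],'tip',(p+.097*d)[2])
c=cam('wrist');cv2.imwrite(f'pics/w14.png',c['color'])
c=cam('side');cv2.imwrite(f'pics/s14.png',cv2.resize(c['color'][130:330,230:430],(600,600)))"
```

```text
t 23.45 p [ 0.429  -0.0055  0.1512] rpy [ 2.822 -0.006  1.313] F [-0.1 -1.  -3.6] g 0.0493 q [-0.08  0.15  2.14 -0.1   0.54 -1.31]
G local [-0.03372037 -0.02417902] 0.06533222782825732 tip 0.05916196549251666
```

View pics/s14.png

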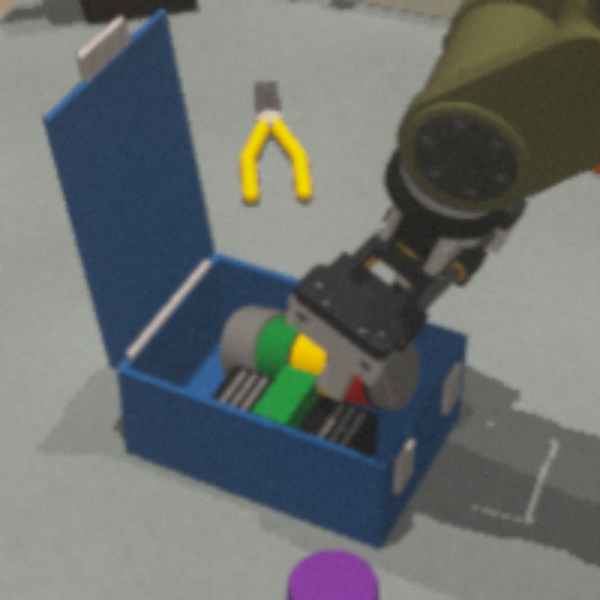

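View pics/w14.png

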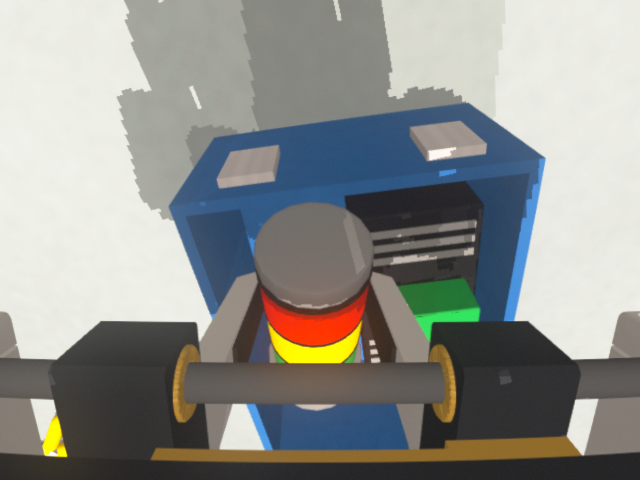

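>>> move_arm(rows="0 -1 3 0 0 0; 0 -1 2 0 0 0; 0 0 0 0 0 0")

```text
time_s: 23.92
ee_pos: [0.4294, -0.0062, 0.1479]
eef_rot: [2.818, -0.005, 1.314]
force: [-1.5, -0.6, -0.8]
grip_width: 0.049
```

>>> move_arm(rows="0 0 0 0 0 0; 0 0 0 0 0 0; 0 0 0 0 0 0", grip=0.2, newtons=5)

```text
time_s: 24.3
ee_pos: [0.429, -0.0058, 0.1475]
eef_rot: [2.819, -0.004, 1.315]
force: [-4.4, -2.0, 2.4]
grip_width: 0.0563
```

```bash
python3 -c "
from h import *
st()
c=cam('wrist');cv2.imwrite(f'pics/w15.png',c['color'])
c=cam('side');cv2.imwrite(f'pics/s15.png',cv2.resize(c['color'][130:330,230:430],(600,600)))"
```

```text
t 24.3 p [ 0.429  -0.0058  0.1475] rpy [ 2.819 -0.004  1.315] F [-4.4 -2.   2.4] g 0.0563 q [-0.08  0.16  2.14 -0.1   0.53 -1.31]
```

View pics/s15.png

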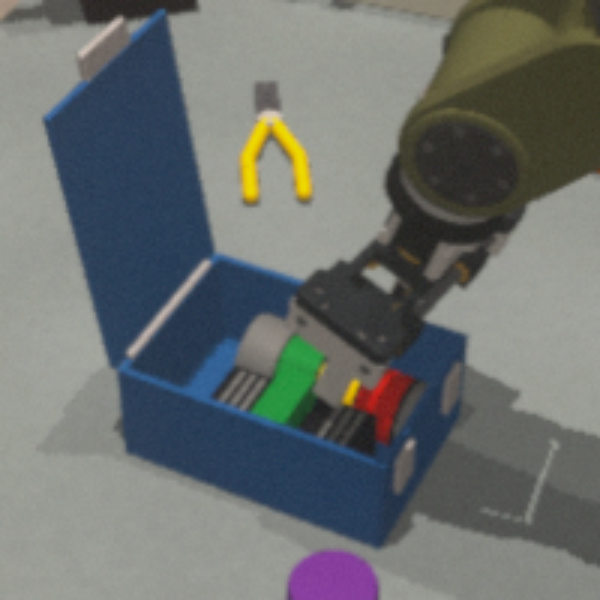

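View pics/w15.png

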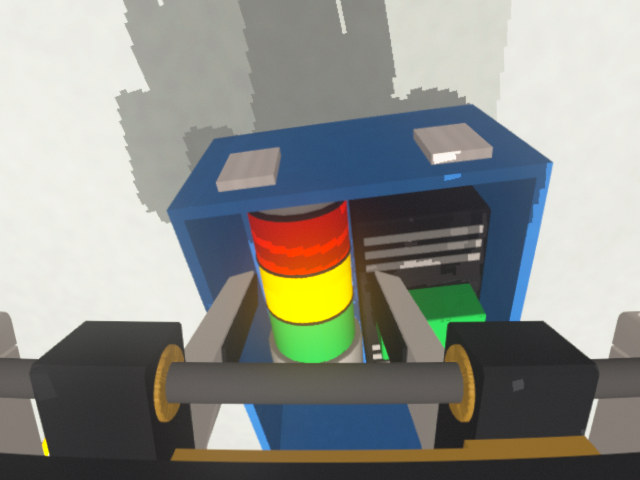

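The tower has dropped flat beside the module, between the wall and the block. I retract straight out along the tool and check.

>>> move_arm(rows="0 0 -20 0 0 0; 0 0 -40 0 0 0; 0 0 -45 0 0 0; 0 0 -30 0 0 0; 0 0 0 0 0 0")

```text
time_s: 25.02
ee_pos: [0.3871, 0.0052, 0.2796]
eef_rot: [2.816, -0.007, 1.315]
force: [0.1, 0.5, -0.7]
grip_width: 0.0563
```

```bash
cat > chk.py <<'E'
from h import *
import sys
st()
for n in('side','top','wrist'):
    c=cam(n);P=cloud(c);H=cv2.cvtColor(c['color'],cv2.COLOR_BGR2HSV);z=P[...,2]
    if n!='top':cv2.imwrite(f'pics/{n}_{sys.argv[1]}.png',c['color'] if n=='wrist' else cv2.resize(c['color'][130:330,230:430],(600,600)))
    L=(P[...,:2]-C0)@np.array([[np.cos(CY),-np.sin(CY)],[np.sin(CY),np.cos(CY)]])
    i=(abs(L[...,0])<.09)&(abs(L[...,1])<.062)&(z<.09)&(z>.01)
    for nm,h0,h1,y in(('red',0,8,-1),('yel',18,35,-1),('grnT',45,80,-1),('grnM',45,80,1)):
        m=i&(H[...,0]>=h0)&(H[...,0]<=h1)&(H[...,1]>130)&(L[...,1]*y>0)
        if nm=='grnM':m&=z>.069
        if m.sum()>15:print(n,nm,m.sum(),L[m].mean(0).round(4),'zmax',np.percentile(z[m],[5,97]).round(4))
        if nm=='grnM' and m.sum()>100: print(cv2.minAreaRect(L[m].astype(np.float32)))
E
python3 chk.py a
```

```text
t 25.02 p [0.3871 0.0052 0.2796] rpy [ 2.816 -0.007  1.315] F [ 0.1  0.5 -0.7] g 0.0563 q [-0.06 -0.17  2.1  -0.07  0.89 -1.33]
side red 259 [-0.0583 -0.0187] zmax [0.0332 0.0569]
side yel 241 [-0.0263 -0.022 ] zmax [0.0442 0.0582]
side grnT 163 [ 0.0053 -0.0268] zmax [0.0499 0.0601]
side grnM 223 [-0.0091  0.0302] zmax [0.0705 0.0754]
((-0.009414037689566612, 0.029676590114831924), (0.052095282822847366, 0.026853732764720917), 87.40501403808594)
top red 171 [-0.055  -0.0277] zmax [0.0445 0.0593]
top yel 218 [-0.0255 -0.0287] zmax [0.041  0.0606]
top grnT 186 [ 0.0048 -0.0295] zmax [0.0415 0.0609]
top grnM 177 [-0.0079  0.0312] zmax [0.07   0.0776]
((-0.007962352596223354, 0.03145108371973038), (0.024856790900230408, 0.049243733286857605), 1.0502663850784302)
wrist red 1899 [-0.0567 -0.0276] zmax [0.0427 0.0573]
wrist yel 1686 [-0.0256 -0.0288] zmax [0.0432 0.0586]
wrist grnT 1292 [ 0.0051 -0.0296] zmax [0.0458 0.0592]
wrist grnM 1585 [-0.0089  0.0293] zmax [0.0714 0.0745]
((-0.0075415922328829765, 0.029322460293769836), (0.025487583130598068, 0.04981323704123497), 0.08414975553750992)
```

View pics/wrist_a.png

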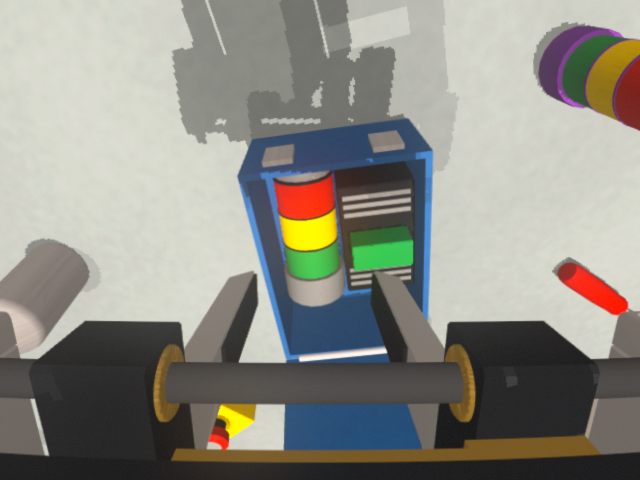

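View pics/side_a.png

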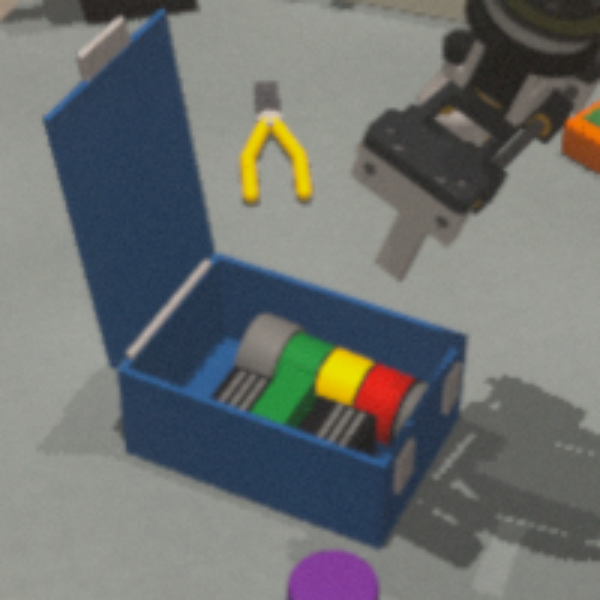

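The tower lies flat. From the segments its middle is at x ≈ -17 mm with its top at about 59 mm, so the axis is at about 34 mm, and the module is still flat at y ≈ 31 mm. For the lid, I go over it with closed fingers, get behind it, and pull and push it shut.

```bash
cat >> h.py <<'E'
def lidpose(phi,rho,gap=0,half=8):
    n=np.array([np.sin(phi),np.cos(phi)]);u=np.array([-np.cos(phi),np.sin(phi)])
    q=np.array([.0975,.080])+rho*u+(.006+gap)*n
    # tip centre: lid face touches the finger side (x half) or tip
    return q
def tipTCP(x,z,y=0):
    w=case2w(x,y,z+.097);return w,tilt(CY,0)[0]
E
python3 -c "
from h import *
w,e=tipTCP(.06,.345);plan(w,e,vmax=50,wmax=.15)"
```

```text
5 rows: 8 41 -21 0.064 0.003 -0.027; 7 40 -24 0.064 0.003 -0.027; 6 38 -26 0.064 0.003 -0.027; 5 37 -29 0.064 0.003 -0.027; 4 35 -31 0.064 0.003 -0.027
```

>>> move_arm(rows="8 36 -30 0.064 0 -0.027; 7 40 -30 0.064 0 -0.027; 6 38 -30 0.064 0 -0.027; 5 37 -30 0.064 0 -0.027; 4 35 -30 0.064 0 -0.027; 0 0 0 0 0 0", grip=-1, newtons=30)

```text
time_s: 25.92
ee_pos: [0.552, 0.0043, 0.4504]
eef_rot: [-3.113, 0.016, 1.451]
force: [0.0, -0.4, -1.3]
grip_width: 0.0013
```

```bash
python3 -c "
from h import *
st();w,e=tipTCP(.165,.345);plan(w,e,vmax=50,wmax=.15)"
```

```text
t 25.93 p [0.552  0.0043 0.4504] rpy [-3.113  0.016  1.451] F [ 0.  -0.4 -1.3] g 0.0013 q [-0.05  0.25  1.24 -0.01  1.67 -1.51]
3 rows: -1.1 35 1.8 -0.009 0.005 0; -1.1 35 2.1 -0.009 0.005 0; -1.1 35 2.5 -0.009 0.005 0
```

>>> move_arm(rows="-1 36 1 -0.01 0.005 0; -1 36 2 -0.01 0.005 0; -1 38 2 -0.01 0.005 0; 0 0 0 0 0 0")

```text
time_s: 26.42
ee_pos: [0.6641, -0.0127, 0.4328]
eef_rot: [-3.134, 0.001, 1.449]
force: [-0.3, 0.5, -1.3]
grip_width: 0.0006
```

```bash
python3 -c "
from h import *
st();w,e=tipTCP(.165,.24);plan(w,e,vmax=30,wmax=.15)
c=cam('side');cv2.imwrite(f'pics/s16.png',cv2.resize(c['color'][60:330,200:470],(600,600)))"
```

```text
t 26.43 p [ 0.6641 -0.0127  0.4328] rpy [-3.134e+00  1.000e-03  1.449e+00] F [-0.3  0.5 -1.3] g 0.0006 q [-0.07  0.53  0.9  -0.    1.71 -1.52]
4 rows: 0 -1.7 24 -0.002 0 -0.001; 0 -1.7 24 -0.002 0 -0.001; 0 -1.7 24 -0.002 0 -0.001; 0 -1.8 24 -0.002 0 -0.001
```

View pics/s16.png

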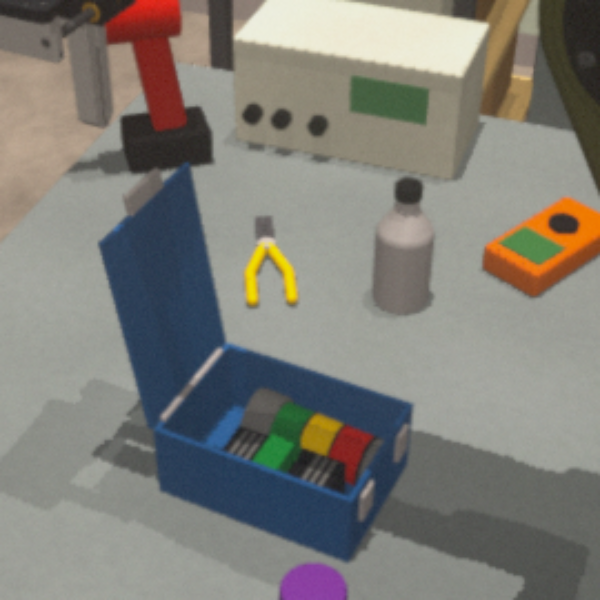

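The fingers are behind the lid, at (90,90) in the crop. I descend and then pull.

>>> move_arm(rows="0 0 24 0 0 0; 0 0 24 0 0 0; 0 0 24 0 0 0; 0 -2 20 0 0 0; 0 0 0 0 0 0")

```text
time_s: 27.1
ee_pos: [0.6557, -0.0112, 0.338]
eef_rot: [-3.135, 0.001, 1.449]
force: [0.2, 0.5, -0.0]
grip_width: 0.0005
```

>>> move_arm(rows="0 -15 0 0 0 0; 0 -15 0 0 0 0; 0 -15 0 0 0 0; 0 -15 0 0 0 0; 0 -15 0 0 0 0; 0 -15 0 0 0 0")

```text
time_s: 27.85
ee_pos: [0.5624, 0.0002, 0.3449]
eef_rot: [3.135, 0.001, 1.449]
force: [3.1, -0.2, -1.6]
grip_width: 0.0006
```

```bash
python3 -c "
from h import *
st();p,e,o=pose();print('tip local',w2case(p),p[2]-.097)
c=cam('side');cv2.imwrite(f'pics/s17.png',cv2.resize(c['color'][60:330,200:470],(600,600)))"
```

```text
t 27.85 p [5.624e-01 2.000e-04 3.449e-01] rpy [3.135e+00 1.000e-03 1.449e+00] F [ 3.1 -0.2 -1.6] g 0.0006 q [-0.06  0.3   1.43 -0.    1.41 -1.51]
tip local [0.06976012 0.00072267] 0.2479055546308567
```

View pics/s17.png

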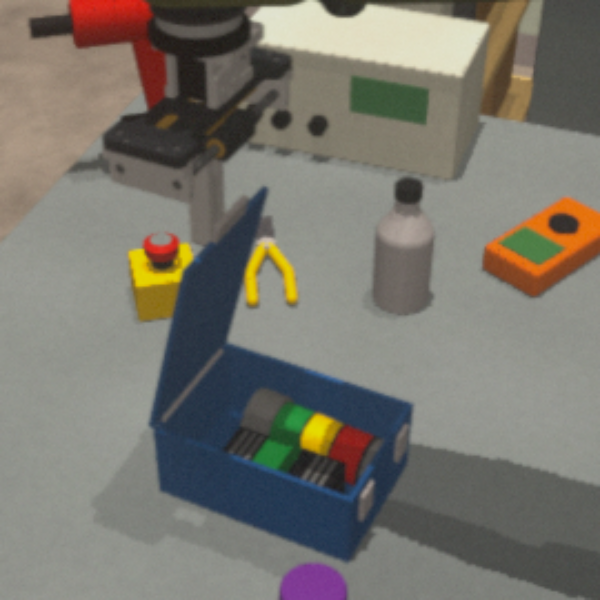

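The lid follows the fingers and is now at about 1.36 rad. I continue along the arc.

>>> move_arm(rows="0 -18 3 0 0 0; 0 -17 5 0 0 0; 0 -16 8 0 0 0; 0 -15 9 0 0 0; 0 -15 10 0 0 0; 0 -14 12 0 0 0; 0 -13 13 0 0 0; 0 0 0 0 0 0")

```text
time_s: 28.9
ee_pos: [0.4526, 0.0138, 0.2907]
eef_rot: [3.116, 0.0, 1.449]
force: [0.1, -0.2, 0.3]
grip_width: 0.0002
```

```bash
python3 -c "
from h import *
st();p,e,o=pose();print('tip local',w2case(p),p[2]-.097)
c=cam('side');cv2.imwrite(f'pics/s18.png',cv2.resize(c['color'][60:330,200:470],(600,600)))"
```

```text
t 28.9 p [0.4526 0.0138 0.2907] rpy [3.116 0.    1.449] F [ 0.1 -0.2  0.3] g 0.0002 q [-0.05  0.08  1.81 -0.    1.22 -1.5 ]
tip local [-0.04083867  0.00117197] 0.19367743193850692
```

View pics/s18.png

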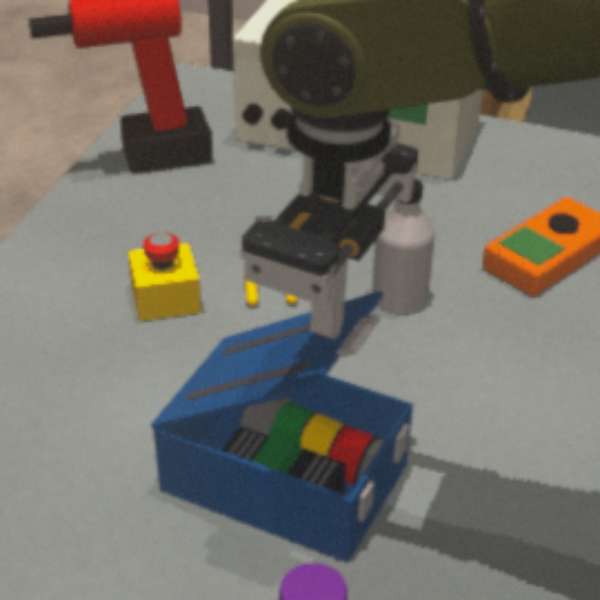

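>>> move_arm(rows="0 -5 12 0 0 0; 0 -5 12 0 0 0; 0 -7 15 0 0 0; 0 -6 15 0 0 0; 0 -4 14 0 0 0; 0 -3 14 0 0 0; 0 -2 12 0 0 0; 0 0 0 0 0 0")

```text
time_s: 29.95
ee_pos: [0.4224, 0.0174, 0.1908]
eef_rot: [3.116, 0.0, 1.448]
force: [-0.6, -0.3, 0.1]
grip_width: 0.0004
```

```bash
python3 -c "
from h import *
st();p,e,o=pose();print('tip local',w2case(p),p[2]-.097)"
```

```text
t 29.95 p [0.4224 0.0174 0.1908] rpy [3.116 0.    1.448] F [-0.6 -0.3  0.1] g 0.0004 q [-0.04  0.15  1.99 -0.    0.97 -1.49]
tip local [-0.0712316   0.00119134] 0.09382652611383638
```

Tip is at z = 94 mm, and the closed lid's outer face should be at 86 mm. I push down until it makes contact.

>>> move_arm(rows="0 0 5 0 0 0; 0 0 5 0 0 0; 0 0 4 0 0 0; 0 0 4 0 0 0")

```text
time_s: 30.45
ee_pos: [0.4234, 0.0175, 0.1824]
eef_rot: [3.115, 0.001, 1.449]
force: [-42.4, 0.4, 86.2]
grip_width: 0.0003
```

```bash
python3 -c "
from h import *
st();p,e,o=pose();print('tip local',w2case(p),p[2]-.097)
c=cam('side');cv2.imwrite(f'pics/s19.png',cv2.resize(c['color'][60:330,200:470],(600,600)))"
```

```text
t 30.45 p [0.4234 0.0175 0.1824] rpy [3.115e+00 1.000e-03 1.449e+00] F [-42.4   0.4  86.2] g 0.0003 q [-0.04  0.16  2.   -0.    0.95 -1.49]
tip local [-0.07025283  0.00133683] 0.08536523276259306
```

View pics/s19.png

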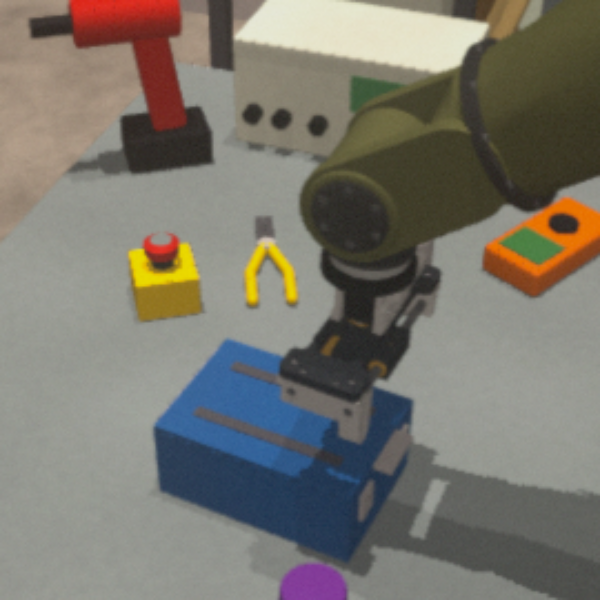

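The lid is shut: tip at 85 mm and a firm reaction. That push peaked near 96 N, below the 120 N limit. I retreat straight up and check.

>>> move_arm(rows="0 0 -15 0 0 0; 0 0 -40 0 0 0; 0 0 -45 0 0 0; 0 -20 -40 0 0 0; 0 0 0 0 0 0; 0 0 0 0 0 0")

```text
time_s: 31.25
ee_pos: [0.3994, 0.0205, 0.327]
eef_rot: [3.112, 0.001, 1.449]
force: [0.0, 0.4, -0.1]
grip_width: 0.0005
```

```bash
python3 -c "
from h import *
st()
for n in('top','side','wrist'):
    c=cam(n);P=cloud(c);z=P[...,2];L=(P[...,:2]-C0)@np.array([[np.cos(CY),-np.sin(CY)],[np.sin(CY),np.cos(CY)]])
    cv2.imwrite(f'pics/{n}20.png',c['color'])
    for a,b in((-.095,-.07),(-.02,.02),(.07,.09)):
        m=(L[...,0]>a)&(L[...,0]<b)&(abs(L[...,1])<.06)&(z<.15)
        if m.sum()>20: print(n,a,m.sum(),np.percentile(z[m],[10,50,90]).round(4))
    if n=='top':
        P0=np.load('top0.npz')['P']
        for nm,(u,v) in dict(flask=(432,248),stop=(396,157),pliers=(420,195),screw=(232,194),contactor=(172,313),meter=(480,305)).items(): print(nm,np.round(P[v,u]-P0[v,u],4))
"
```

```text
t 31.25 p [0.3994 0.0205 0.327 ] rpy [3.112e+00 1.000e-03 1.449e+00] F [ 0.   0.4 -0.1] g 0.0005 q [-0.04 -0.08  1.88 -0.    1.31 -1.49]
top -0.02 666 [0.0827 0.0865 0.0901]
top 0.07 353 [0.0826 0.086  0.0893]
flask [-0.0004  0.0009  0.0041]
stop [ 0.0001 -0.     -0.0003]
pliers [-0.0001  0.0001  0.0006]
screw [ 0.0004  0.0004 -0.0021]
contactor [-0.0001  0.0005 -0.0019]
meter [0.     0.0004 0.0011]
side -0.095 553 [0.0842 0.0859 0.0877]
side -0.02 822 [0.0843 0.0861 0.0879]
side 0.07 376 [0.0843 0.0858 0.0876]
wrist -0.095 3935 [0.0857 0.0866 0.0875]
wrist -0.02 1588 [0.0858 0.0868 0.0879]
```

View pics/side20.png

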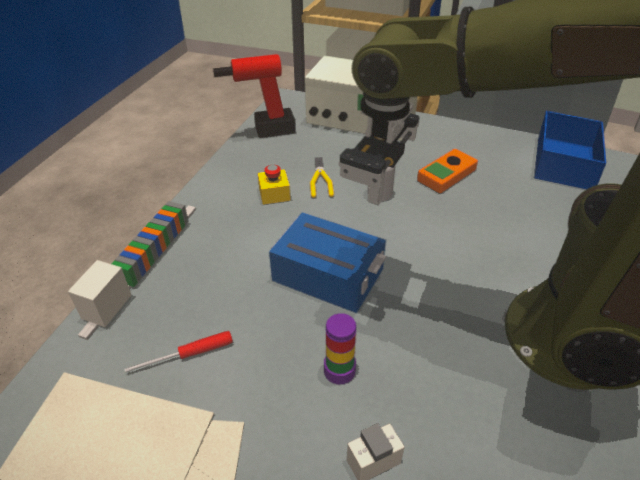

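View pics/top20.png

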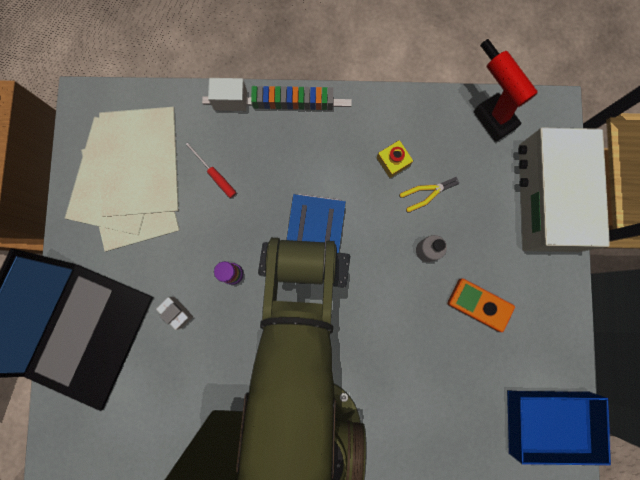

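The lid lies flat at 86 mm from front to hinge, the other bench items are where they were, and the robot touches nothing. I hand in.

```bash
python3 -c "
from station import ctrl
print(ctrl.hand_in())"
```

```text
the job is handed in; nothing more can be done
None
```

I packed the tower lying in the case beside the module and shut the lid. I handed in at about 31 s of the 72 s allowed; the hand-in gives no verdict.

**What I did:**
- I gripped the module by its green block, squared it and slid it against the +y side wall.
- I moved the tower to free bench space and gripped it again from the side. I then laid it in the free half of the case, base towards the hinge, and let its cap end drop the last few centimetres.
- I closed the lid with the closed fingers from behind and above.

**Last checks:**
- **Lid:** its outer face measures 86 mm from front to hinge, which matches fully shut.
- **Tower (before closing):** level, its middle at x about -17 mm and its axis about 34 mm above the case's underside.
- **Module (before closing):** flat, centred at y about 30 mm; the cameras disagreed by about 2 mm.
- **Other bench things:** depth differences in the top view at one pixel on each are within about 4 mm, so none had moved. The robot is clear and reads no force.

**What went less well:**
- A first try at tilting the tool outward ran into a joint limit, so I gripped the tower from its far side instead.
- The final push on the lid reached about 96 N at the wrist. That is under the 120 N limit but harder than needed. It was made with the fingertips, not the gripper's body.
- With the lid shut I could not see inside again.

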